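# Load the shaker and knock its latch pins down

### The job

Draw every empty tube carrier out of the shaker's bays and stand it upright in the grey tray, then slide every loaded carrier, kept upright, from the bench into a bay of its own, under the lips and fully home. Once they are all home, knock the latch pin of each loaded bay down with the mallet until it stays down (never press a pin with the gripper or arm, and leave the pin of an unused bay up), then put the mallet back on its rest as you found it, without disturbing the other things on the bench.

Things in the scene. Friction and masses are not known exactly. Their poses are not given: they have to be found in the camera images.
- shaker: fixed white low shaker, turned about the vertical only; origin on the table under its middle. Flat deck 45 mm above the table, x -85 to +100 and y -132 to +132 mm in its frame. Three bays (y +80, 0, -80 mm), open to the front (-x). A carrier is set on the deck ahead of the wall noses (nose tips x = +2 mm), then slid along +x till its tongue meets the stop face at x = +75 mm
- bay_1 (a point): where a carrier's _mid point lies when fully home in the left (+y) bay, 34 mm above the deck; axes as the shaker's. Bay walls have rounded noses and stand 61 mm apart for the 56 mm foot; lips from x = +14 mm of the shaker overhang each side by 8 mm (11 to 16 mm above the deck). A bridge (from shaker x = +49 mm, 34 to 52 mm above the deck) overhangs the tongue and holds the pins
- bay_2 (a point): the same for the middle bay
- bay_3 (a point): the same for the right (-y) bay
- pin_1 (a joint): left bay's steel latch pin: 0 up, 0.013 m down (latched). Its flat top, 20 mm across, lies 52 mm beyond bay_1 along shaker x and, when up, 41 mm above it. Over-centre spring: needs about 10 N, springs back if let go before half-way, beyond it snaps down and stays. Its foot drops into the latch hole of a carrier within 3 mm of home; else it hits the foot plate and springs back
- pin_2 (a joint): the same for the middle bay's pin (bay_2)
- pin_3 (a joint): the same for the right bay's pin (bay_3)
- carrier_1_mid (a point): white tube carrier, two blue-capped tubes in a row. Foot 86 long (x) x 56 x 8 mm; flat-sided block 44 long x 26 wide (y) on its rear, 8 to 56 mm up, caps 17 mm wide to 68 mm; bare front tongue (+x) with 14 mm latch hole. 0.11-0.22 kg. Point: block's centre line, 34 mm up, 64 mm behind the tongue's edge. Grasp the block across y, 10 mm above the point: fingertips clear the lips. None if absent
- carrier_2_mid (a point): another loaded carrier like carrier_1, on the bench; None if absent
- carrier_3_mid (a point): another loaded carrier like carrier_1, on the bench; None if absent
- empty_1_mid (a point): empty carrier: shape, size and point as carrier_1, but two open dark holes instead of tubes and caps (top at 56 mm), 0.12 kg; at the start two such stand loose in the bays, up to about 20 mm short of home. None if absent
- empty_2_mid (a point): empty carrier: shape, size and point as carrier_1, but two open dark holes instead of tubes and caps (top at 56 mm), 0.12 kg; at the start two such stand loose in the bays, up to about 20 mm short of home. None if absent
- empty_3_mid (a point): empty carrier: shape, size and point as carrier_1, but two open dark holes instead of tubes and caps (top at 56 mm), 0.12 kg; at the start two such stand loose in the bays, up to about 20 mm short of home. None if absent
- mallet_grip (a point): mallet, 0.22 kg: upright white nylon head 36 mm across, 80 mm tall; level wooden handle 20 mm wide (y) x 24 mm tall at half the head's height, reaching 190 mm from the head's axis along -x. This point: handle's middle line, 65 mm from the head's axis, 40 mm above the striking face; x = toward the head, z = up. At the start it stands on its face on the rest
- mallet_face (a point): centre of the mallet head's lower, striking face; axes as the mallet's
- rest_spot (a point): where the centre of the mallet's face stands on its rest: a fixed aluminium plate 230 x 50 x 6 mm, this point on its upper face, x = the direction from handle to head. The handle lies in a fork 150 mm behind this point (-x): 32 mm wide between the prongs, its seat 28 mm and prong tips 48 mm above this point
- tray: fixed grey open tray 120 (x) x 150 (y) x 20 mm tall, walls and floor 4 to 5 mm; origin at the centre of its underside
- jar_1: bystander: small clear jar with a lid, 48 x 60 mm tall; origin at its underside; leave alone
- jar_2: bystander: small amber jar, 48 x 60 mm tall; origin at its underside; leave alone
- bottle_1: bystander: white bottle, 60 x 130 mm tall; origin at its underside; leave alone
- bottle_2: bystander: amber bottle, 68 x 150 mm tall; origin at its underside; leave alone
- beaker: bystander: clear beaker, 66 x 80 mm tall; origin at its underside; leave alone
- cap: bystander: loose blue cap, 44 x 12 mm tall; origin at its underside; leave alone
Mind the look-alikes: they are no part of the job. What is shaped like the part that bears carrier_2_mid but red is not meant. Leave any pink look-alike of the part that bears empty_2_mid alone.

How it is judged (in metres and radians):
On the way, in this order (a step that is already met when the one before it is completed fails the run):
1. every empty carrier stands in the tray (x of empty_1_mid in the frame of tray between -0.05 and 0.05 m and y of empty_1_mid in the frame of tray between -0.065 and 0.065 m and z of each of empty_1_mid, empty_2_mid, empty_3_mid in the frame of tray below 0.05 m and angle between each of empty_1_mid, empty_2_mid, empty_3_mid's own z axis and vertical below 0.2 rad and x of empty_2_mid in the frame of tray between -0.05 and 0.05 m and y of empty_2_mid in the frame of tray between -0.065 and 0.065 m and x of empty_3_mid in the frame of tray between -0.05 and 0.05 m and y of empty_3_mid in the frame of tray between -0.065 and 0.065 m), for 0.2 s.
2. every loaded carrier is fully home in a bay ((distance between carrier_1_mid and bay_1 below 0.008 m or distance between carrier_1_mid and bay_2 below 0.008 m or distance between carrier_1_mid and bay_3 below 0.008 m) and (distance between carrier_2_mid and bay_1 below 0.008 m or distance between carrier_2_mid and bay_2 below 0.008 m or distance between carrier_2_mid and bay_3 below 0.008 m) and (distance between carrier_3_mid and bay_1 below 0.008 m or distance between carrier_3_mid and bay_2 below 0.008 m or distance between carrier_3_mid and bay_3 below 0.008 m)), for 0.2 s.
3. every loaded carrier is latched by its pin (((distance between carrier_1_mid and bay_1 below 0.008 m and value of joint pin_1 above 0.01 m) or (distance between carrier_1_mid and bay_2 below 0.008 m and value of joint pin_2 above 0.01 m) or (distance between carrier_1_mid and bay_3 below 0.008 m and value of joint pin_3 above 0.01 m)) and ((distance between carrier_2_mid and bay_1 below 0.008 m and value of joint pin_1 above 0.01 m) or (distance between carrier_2_mid and bay_2 below 0.008 m and value of joint pin_2 above 0.01 m) or (distance between carrier_2_mid and bay_3 below 0.008 m and value of joint pin_3 above 0.01 m)) and ((distance between carrier_3_mid and bay_1 below 0.008 m and value of joint pin_1 above 0.01 m) or (distance between carrier_3_mid and bay_2 below 0.008 m and value of joint pin_2 above 0.01 m) or (distance between carrier_3_mid and bay_3 below 0.008 m and value of joint pin_3 above 0.01 m))), for 0.2 s.
At the end, for the whole second after the job is handed in: every loaded carrier lies within 8 mm of home in a bay with that bay's pin more than 10 mm down; pins of bays without one are up (within 3 mm); every empty carrier stands upright in the tray; the mallet stands on its rest within 20 mm of where it was, upright within 0.12 rad, at rest (all of step 1 and all of step 3 and (value of joint pin_1 below 0.003 m or distance between any of carrier_1_mid, carrier_2_mid, carrier_3_mid and bay_1 below 0.008 m) and (value of joint pin_2 below 0.003 m or distance between any of carrier_1_mid, carrier_2_mid, carrier_3_mid and bay_2 below 0.008 m) and (value of joint pin_3 below 0.003 m or distance between any of carrier_1_mid, carrier_2_mid, carrier_3_mid and bay_3 below 0.008 m) and distance between mallet_face and rest_spot below 0.02 m and angle between mallet_grip's own z axis and vertical below 0.12 rad and linear speed of mallet below 0.02 m/s); the robot touches nothing.
It fails at once if a pin is pressed with the gripper or arm instead of the mallet (contact force between any of the fingers, the arm and pin_1 above 2 N or contact force between any of the fingers, the arm and pin_2 above 2 N or contact force between any of the fingers, the arm and pin_3 above 2 N).
It fails at once if a loaded carrier is tipped over (angle between any of carrier_1_mid, carrier_2_mid, carrier_3_mid's own z axis and vertical above 0.8 rad).
It fails at once if another thing on the bench is moved 4 cm or knocked over (distance of any of jar_1, jar_2, bottle_1, bottle_2, beaker, cap from where it was at the start of the episode above 0.04 m or angle between any of jar_1, jar_2, bottle_1, bottle_2, beaker, cap's own z axis and vertical above 0.5 rad).
Of carrier_1, carrier_2, carrier_3 only 2 to 3 are there at a start; the rules pass over those that are not, and their reading is None.
Of empty_1, empty_2, empty_3 only 2 to 2 are there at a start; the rules pass over those that are not, and their reading is None.
At some moment in a run one of carrier_1, carrier_2, carrier_3 may be knocked a few centimetres aside while the robot is not near it.
It also fails if it takes over 210 s, if anything falls off the work surface, if the arm or the gripper's body presses on something with over 40 N, if the wrist force passes 120 N, or if a joint passes its speed limit or range.

### The arm

A 7-joint arm with a two-finger parallel gripper is mounted at the origin on the work surface. World frame = base frame: x ahead of the robot, y to its left, z up, the work surface at z = 0. Lengths are in mm, angles in rad, forces in N, time in s.
With the tool pointing down it reaches from about 375 to 925 mm from the base axis. Payload 3.1 kg.
Tool frame: the origin (TCP) lies between the finger pads; the fingertips stand 25 mm ahead of it and the grasp point (between the pads) lies 6 mm ahead of it (manip.nose_length is the distance from the TCP to the fingertips, in mm); z points along the fingers, y is the line along which they close (so a half turn about z gives the same grasp; the last joint's range is limited). The gripper opens to 85 mm and grips with 20 to 120 N. Pads are 22 mm wide; open, the fingers measure 114 mm over their backs; the gripper's body (76 mm by 85 mm) begins 54 mm behind the grasp point. The pads swing forward as they close: fully open they stand 13 mm farther back than shut.
Start: joints at [-0.098, 0.383, 0.044, 1.598, -0.018, 1.161, -0.05], TCP at [650.003, 0.022, 256.269] pointing down, gripper open.
Joint ranges: [-2.61, 2.61], [-0.41, 2.15], [-1.48, 1.57], [0, 2.5], [-1.57, 4.71], [0.05, 1.97], [-2.85, 2.85]. Speed limits (rad/s): [2.79, 2.79, 3.14, 3.14, 3.14, 3.14, 3.14].

### API

Orientations are given as a unit quaternion [x, y, z, w].
In Python, from plant import manip gives the robot as it stands.
- The arm moves only by the tool play_rows, never from a script. Its argument "rows" is one flat list of numbers, 7 for each row, row after row: the shift along the tool's x, y, z in units of 40 mm (1.0 is 40 mm), then the turn, a rotation vector about the tool's x, y, z in units of 5 degrees (1.0 is 5 degrees), then the opening, from -1 (shut) to 1 (fully open). In form: [x, y, z, ax, ay, az, grip, x, y, z, ax, ay, az, grip, ...]. A call has 1 to 12 rows; each row shifts and turns the commanded pose from where the row before left it, along the tool's axes as they then stand; what a row does not reach is not made up. A row lasts 1/10 s, in which the tool goes at most 50 mm and 8.59 degrees, less where a joint would pass 70% of its speed; a pose out of reach is approached as far as the arm can. A call is refused whole if a number of a shift passes 1 or a number of a turn 1, either way. A call with a gripper value outside its range is refused whole. The fingers move at their own pace and stop on an object; the grip force is fixed at half the most. Time passes only in rows, so rows that do not move let the fingers close. It gives the time, the measured TCP pose, the force, the opening and the grip force at its end, in the units of the state.
- manip.sense(): the state, without advancing time (a new reading comes with each control period).
- manip.read_camera(name): name is "scene" or "side" or "wrist"; returns a dict with "frame" (384x512x3 uint8, blue, green, red), "K" (3x3 intrinsics, pixels), "world_to_cam" (4x4, takes a point from world to camera coordinates); the wrist camera has in their place "tool_from_camera" (4x4, takes a point from camera to tool coordinates, whose origin is the TCP and whose axes are the flange's). Camera axes: x right, y down, z forward; pixel columns grow to the right and rows downward; lengths in mm; the calibration is good to about 2 mm. The wrist camera is an equidistant fisheye: a pixel r from the principal point sees the ray r / f radians off the axis. A picture is of the moment at which its call begins: read the wrist's pose just before it. There is no depth.
- manip.hand_in(): hands the job in; it is judged then, once.
The state is a dict: "time": time; "qpos": joint angles; "dq": joint speeds; "joint_torque": joint torques, N m; "tcp_pos": TCP position; "orientation": TCP orientation; "contact_force": force on the tool from outside, world axes, zero at the start; "ft_torque": the same for the moment, N m; "opening": finger opening in mm; "grip_force": force on a finger pad.
Only numpy, scipy, OpenCV 4.12 (cv2) and the standard library are available. Lean on these libraries where they do the work, as an engineer would, in place of code of your own. Each camera call takes 0.05 s, during which the arm holds its last target. There are 200 camera calls.

## Working session

There is one attempt and no reset: what is moved stays moved. The work goes in short steps, Python scripts to look and compute and a tool call to move; the robot and the scene stay as the last step left them, time stands still between calls to the robot, and variables do not carry over. Pictures are saved under pics/ and viewed, at most 14 in all, crops included, and the job is handed in when it is done.

Besides the shell and the picture viewer there is one more tool, called after ">>>" in YAML: its name, and indented under it one key for each argument. play_rows: Moves the arm, as the interface text tells. Its arguments: {"type":"object","properties":{"rows":{"type":"array"}},"required":["rows"]}

```bash
ls; mkdir -p pics
python3 - <<'E'
from plant import manip
import cv2,numpy as np
s=manip.sense();print(s)
for n in("scene","side"):
    c=manip.read_camera(n);np.savez(f"pics/{n}0.npz",**c)
    print(n,c["K"],c["world_to_cam"])
    cv2.imwrite(f"pics/{n}0.png",cv2.resize(c["frame"],(800,600),interpolation=cv2.INTER_CUBIC))
E
```

```text
pics
{'time': 0.0, 'qpos': array([-0.09781165,  0.38384289,  0.04384604,  1.59956264, -0.01791951,
        1.16117988, -0.04990029]), 'dq': array([-0.00085114, -0.00051593,  0.00054989, -0.00024117,  0.00021611,
       -0.00057821, -0.0004748 ]), 'joint_torque': array([-8.41360106e-04, -4.33466363e+01,  1.02427706e+00, -2.49513745e+01,
        1.06121189e-02,  1.12996699e-02, -5.17373280e-06]), 'tcp_pos': array([6.49134823e+02, 3.82765365e-03, 2.54887403e+02]), 'orientation': array([ 0.70708062,  0.70713175, -0.00096296, -0.00087339]), 'contact_force': array([-0.44008878,  0.69918485,  0.01567419]), 'ft_torque': array([ 0.01682819, -0.05414378,  0.05474827]), 'grip_force': 0.0, 'opening': 85.59364080564906}
scene [[487.21130208   0.         254.31346334]
 [  0.         487.21130208 192.21217958]
 [  0.           0.           1.        ]] [[-2.28727543e-01  9.73479119e-01  4.70275467e-03  9.71562399e+01]
 [ 8.07717028e-01  1.92472362e-01 -5.57267972e-01 -4.05876184e+02]
 [-5.43393885e-01 -1.23664039e-01 -8.30319391e-01  2.06301148e+03]
 [ 0.00000000e+00  0.00000000e+00  0.00000000e+00  1.00000000e+00]]
side [[447.29436149   0.         249.82289542]
 [  0.         447.29436149 186.8701451 ]
 [  0.           0.           1.        ]] [[ 8.49452502e-01 -5.27592523e-01  8.75085430e-03 -4.38869902e+02]
 [-3.21008597e-01 -5.29861262e-01 -7.84984410e-01  2.42946720e+02]
 [ 4.18788644e-01  6.63997871e-01 -6.19453710e-01  9.90606457e+02]
 [ 0.00000000e+00  0.00000000e+00  0.00000000e+00  1.00000000e+00]]
```

View pics/scene0.png

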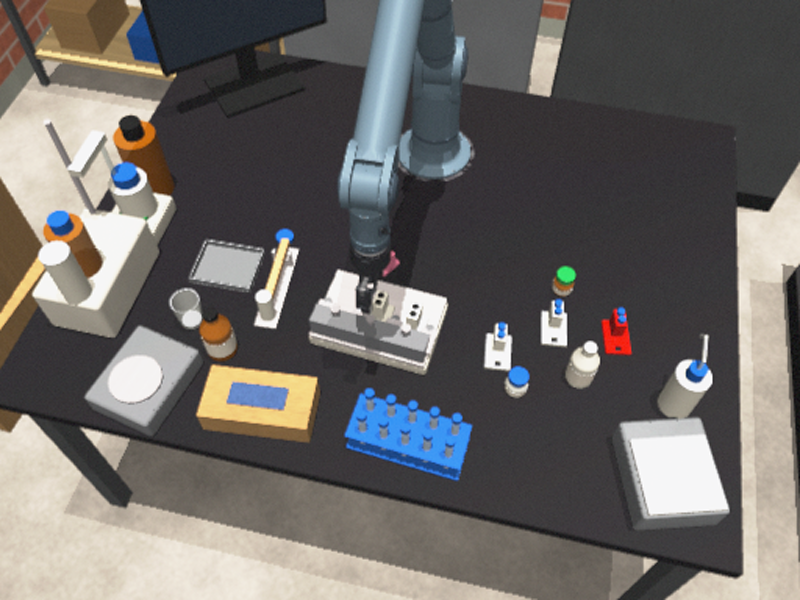

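View pics/side0.png

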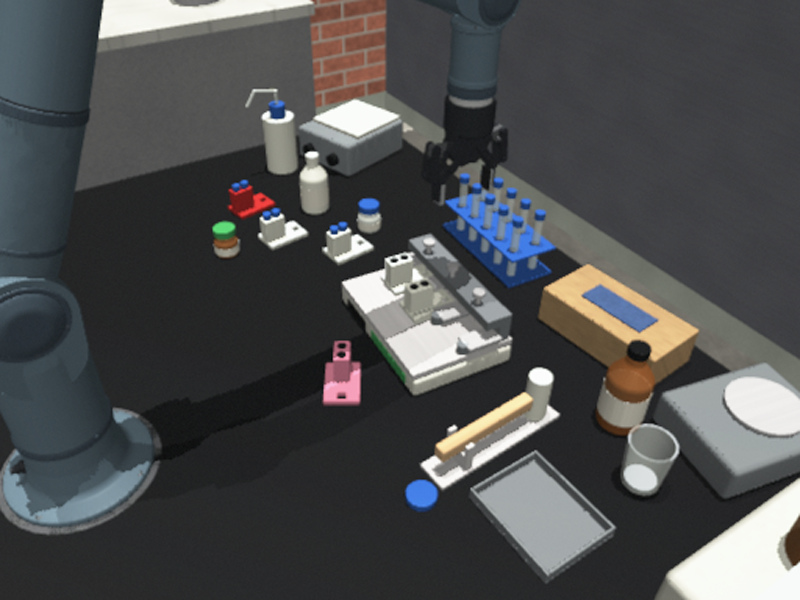

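The scene view shows the shaker in the middle with empties in the +y and middle bays, two loaded white carriers at about (498,345) and (555,325), and the tray and mallet at -y. The red and pink ones are decoys. Next I'll look through the wrist camera and enlarge some crops.

```bash
cat > h.py <<'E'
import cv2,numpy as np
from scipy.spatial.transform import Rotation as R
from scipy.optimize import least_squares
def tool_T(s):
    T=np.eye(4);T[:3,:3]=R.from_quat(s["orientation"]).as_matrix();T[:3,3]=s["tcp_pos"];return T
def snap(name,fn):
    from plant import manip
    s=manip.sense();c=manip.read_camera(name);d=dict(frame=c["frame"],K=c["K"])
    d["W"]=c["world_to_cam"] if "world_to_cam" in c else np.linalg.inv(tool_T(s)@c["tool_from_camera"])
    d["fish"]=name=="wrist";np.savez(f"pics/{fn}.npz",**d);return d
def load(fn):
    d=dict(np.load(f"pics/{fn}.npz",allow_pickle=True))
    if "world_to_cam" in d:d["W"]=d["world_to_cam"];d["fish"]=False
    return d
def proj(d,P):
    P=np.atleast_2d(P);c=P@d["W"][:3,:3].T+d["W"][:3,3];K=d["K"]
    if d["fish"]:
        r=np.hypot(c[:,0],c[:,1]);th=np.arctan2(r,c[:,2]);m=th/np.maximum(r,1e-9)
        n=c[:,:2]*m[:,None]
    else:n=c[:,:2]/c[:,2:]
    return np.c_[K[0,0]*n[:,0]+K[0,2],K[1,1]*n[:,1]+K[1,2]]
def onplane(d,uv,z):
    uv=np.atleast_2d(np.float64(uv));K=d["K"]
    n=np.c_[(uv[:,0]-K[0,2])/K[0,0],(uv[:,1]-K[1,2])/K[1,1]]
    if d["fish"]:
        t=np.hypot(*n.T);r=np.c_[n*(np.sin(t)/np.maximum(t,1e-9))[:,None],np.cos(t)]
    else:r=np.c_[n,np.ones(len(n))]
    w=r@d["W"][:3,:3];o=-d["W"][:3,:3].T@d["W"][:3,3]
    return o+w*((z-o[2])/w[:,2])[:,None]
def crop(d,x0,y0,x1,y1,k):
    return cv2.resize(d["frame"][y0:y1,x0:x1],None,fx=k,fy=k,interpolation=cv2.INTER_CUBIC)
E
python3 - <<'E'
from h import *
d=snap("wrist","w0");print(d["K"],d["W"])
cv2.imwrite("pics/w0.png",cv2.resize(d["frame"],(800,600),interpolation=cv2.INTER_CUBIC))
s=load("scene0");e=load("side0")
a=crop(s,115,140,295,245,4.4);cv2.imwrite("pics/c1.png",a)
# montage: scene carriers x300-390,y185-240 ; side carriers x155-245,y128-170 ; 
m=np.vstack([crop(s,300,185,400,245,5)[:, :500],crop(e,150,130,250,170,5)]);cv2.imwrite("pics/c2.png",m);print(m.shape)
cv2.imwrite("pics/c3.png",crop(e,210,140,400,280,4.2))
E
```

```text
[[297.31863964   0.         254.83484006]
 [  0.         297.31863964 191.27324306]
 [  0.           0.           1.        ]] [[ 9.99995684e-01  8.02468234e-04 -2.82635626e-03 -6.47010903e+02]
 [ 1.60975364e-03 -9.54384346e-01  2.98576505e-01 -4.02376289e+01]
 [-2.45783201e-03 -2.98579766e-01 -9.54381518e-01  3.80217304e+02]
 [ 0.00000000e+00  0.00000000e+00  0.00000000e+00  1.00000000e+00]]
(500, 500, 3)
```

View pics/w0.png

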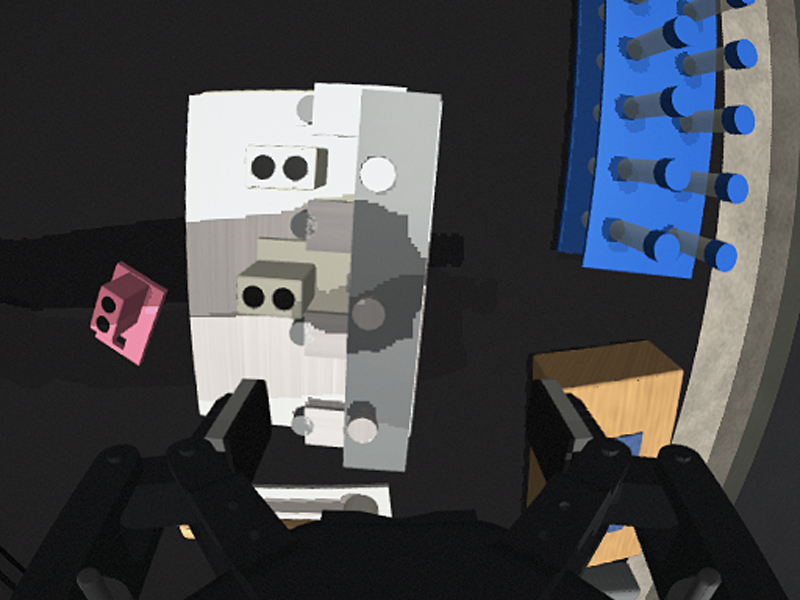

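View pics/c2.png

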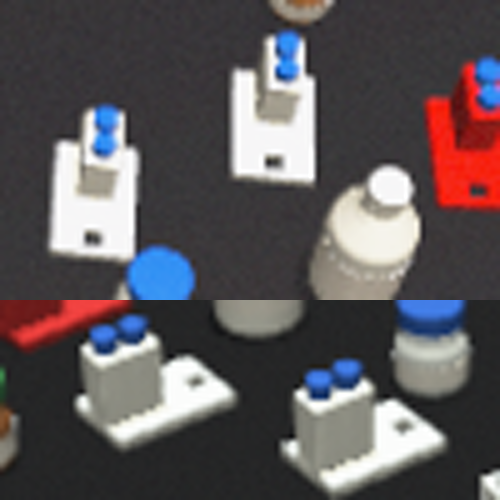

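The wrist view shows all three pins up at (378,173), (368,313) and (362,430). The empties' hole pairs are at (263,167)/(295,167) and (254,297)/(284,299), and the lowest bay is free. The crop shows both loaded carriers clearly in both cameras.

Run:
```python
from h import *
w=load("w0");s=load("scene0");e=load("side0");k=512/800
pins=onplane(w,np.array([(378,173),(368,313),(362,430)])*k,120);print("pins",pins.round(1))
dk=onplane(w,np.array([(188,96),(201,415)])*k,45);print("deck front corners",dk.round(1))
obs=np.array([(378,173),(368,313),(362,430),(188,96),(201,415)])*k
L=np.array([(63,80,120),(63,0,120),(63,-80,120),(-85,132,45),(-85,-132,45)],float)
def tr(p,L):
    c,sn=np.cos(p[2]),np.sin(p[2]);return np.c_[p[0]+c*L[:,0]-sn*L[:,1],p[1]+sn*L[:,0]+c*L[:,1],L[:,2]]
f=lambda p:(proj(w,tr(p,L))-obs).ravel()
r=least_squares(f,[600,0,0]);p=r.x;print("shaker",p,r.fun.round(1))
print("bays",tr(p,np.array([(11,y,79.) for y in(80,0,-80)])).round(1))
for n,h in(("E1",[(263,167),(295,167)]),("E2",[(254,297),(284,299)])):
    q=onplane(w,np.array(h)*k,101);m=q.mean(0);d=q[1]-q[0]
    c,sn=np.cos(p[2]),np.sin(p[2]);dx=m[:2]-p[:2];print(n,m.round(1),"yaw",np.arctan2(d[1],d[0]),np.hypot(*d),"in shaker",dx@[c,sn],dx@[-sn,c])
def car(n,caps,hole,capsE,holeE):
    cs=[np.mean(caps,0)/5+(300,185),np.array(hole)/5+(300,185)];ce=[np.mean(capsE,0)/5+(150,70),np.array(holeE)/5+(150,70)]
    Lc=np.array([(0,0,68.),(52,0,8)])
    g=lambda q:np.r_[(proj(s,tr(q,Lc))-cs).ravel(),(proj(e,tr(q,Lc))-ce).ravel()]
    r=least_squares(g,[600,400,0],x_scale=[10,10,.1]);print(n,r.x.round(3),r.fun.round(1))
car("A",[(106,116),(104,142)],(93,238),[(319,378),(347,368)],(404,426))
car("B",[(288,41),(288,66)],(274,161),[(104,333),(133,323)],(196,382))
# mallet, tray, approx
print("tray scene",onplane(s,np.array([(205,240),(264,247),(253,290),(190,282)])*k,20).round(0).tolist())
print("tray side",onplane(e,np.array([(535,453),(613,527),(547,577),(471,492)])*k,20).round(0).tolist())
print("mallet head top scene",onplane(s,np.array([(265,293)])*k,86).round(0),"side",onplane(e,np.array([(540,375)])*k,86).round(0))
print("handle end scene",onplane(s,np.array([(286,240)])*k,58).round(0),"side",onplane(e,np.array([(442,436)])*k,58).round(0))
print("jarcap",onplane(s,np.array([(518,374)])*k,60).round(0),"green",onplane(s,np.array([(566,273)])*k,60).round(0))
```

```text
pins [[636.4  67.5 120. ]
 [629.9 -12.1 120. ]
 [624.  -92.4 120. ]]
deck front corners [[ 491.5  130.    45. ]
 [ 473.2 -134.7   45. ]]
shaker [ 5.67332942e+02 -7.91587835e+00 -7.09903138e-02] [-0.7  0.1  0.3  0.3  0.5 -0.2  0.3  0.2 -0.2 -0.7]
bays [[584.   71.1  79. ]
 [578.3  -8.7  79. ]
 [572.6 -88.5  79. ]]Traceback (most recent call last):
  File "<stdin>", line 14, in <module>
TypeError: return arrays must be of ArrayType
```

View pics/c3.png

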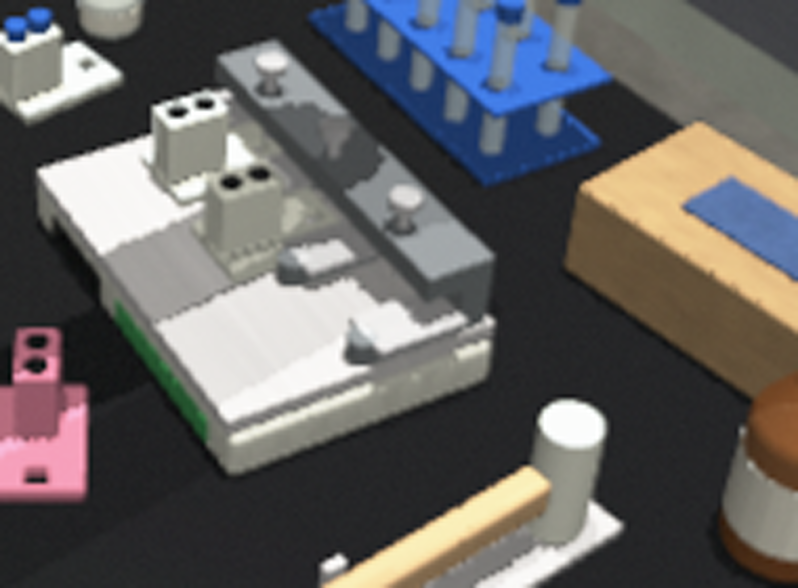

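The side crop shows the shaker with the middle bay's pin hidden in shadow and the mallet head's top at about (572,425). I'll redo the rest of the calculation.

```bash
cat >> h.py <<'E'
def tr(p,L):
    c,sn=np.cos(p[2]),np.sin(p[2]);L=np.atleast_2d(np.float64(L));return np.c_[p[0]+c*L[:,0]-sn*L[:,1],p[1]+sn*L[:,0]+c*L[:,1],L[:,2]]
SH=np.array([567.3,-7.9,-.071])
def inshaker(m):
    c,sn=np.cos(SH[2]),np.sin(SH[2]);dx=np.array(m[:2])-SH[:2];return np.array([dx@[c,sn],dx@[-sn,c]])
E
python3 - <<'E'
from h import *
w=load("w0");s=load("scene0");e=load("side0");k=512/800
for n,h in(("E1",[(263,167),(295,167)]),("E2",[(254,297),(284,299)])):
    q=onplane(w,np.array(h)*k,101);m=q.mean(0);d=q[1]-q[0]
    print(n,m.round(1),"yaw",np.arctan2(d[1],d[0]),np.linalg.norm(d),"in shaker",inshaker(m))
def car(n,caps,hole,capsE,holeE):
    cs=[np.mean(caps,0)/5+(300,185),np.array(hole)/5+(300,185)];ce=[np.mean(capsE,0)/5+(150,70),np.array(holeE)/5+(150,70)]
    Lc=np.array([(0,0,68.),(52,0,8)])
    g=lambda q:np.r_[(proj(s,tr(q,Lc))-cs).ravel(),(proj(e,tr(q,Lc))-ce).ravel()]
    r=least_squares(g,[600,400,0],x_scale=[10,10,.1]);print(n,r.x.round(3),r.fun.round(1))
car("A",[(106,116),(104,142)],(93,238),[(319,378),(347,368)],(404,426))
car("B",[(288,41),(288,66)],(274,161),[(104,333),(133,323)],(196,382))
print("tray scene",onplane(s,np.array([(205,240),(264,247),(253,290),(190,282)])*k,20).round(0).tolist())
print("tray side",onplane(e,np.array([(535,453),(613,527),(547,577),(471,492)])*k,20).round(0).tolist())
print("mallet head top scene",onplane(s,np.array([(265,293)])*k,86).round(0),"side",onplane(e,[(346.2,241.2)],86).round(0))
print("handle end scene",onplane(s,np.array([(286,240)])*k,58).round(0),"side",onplane(e,np.array([(442,436)])*k,58).round(0))
print("jarcap",onplane(s,np.array([(518,374)])*k,60).round(0),"green",onplane(s,np.array([(566,273)])*k,60).round(0))
print("beaker",onplane(s,np.array([(185,300)])*k,80).round(0),"amber",onplane(s,np.array([(212,318)])*k,150).round(0))
E
```

```text
E1 [576.8  72.1 101. ] yaw -0.046962885877817016 19.762705844706236 in shaker [ 3.75733817 80.431534  ]
E2 [565.8  -9.  101. ] yaw -0.06516769594421082 19.869401392914458 in shaker [-1.39071584 -1.23599438]
A [5.62470e+02 2.65431e+02 1.20000e-01] [-0.3 -0.6 -0.5 -0.6  0.2 -1.   0.  -1.1]
B [4.71843e+02 3.80159e+02 1.23000e-01] [-0.4 -0.5 -0.5 -0.4 -0.  -1.  -0.  -1.2]
tray scene [[448.0, -478.0, 20.0], [435.0, -331.0, 20.0], [561.0, -315.0, 20.0], [574.0, -467.0, 20.0]]
tray side [[550.0, -333.0, 20.0], [556.0, -476.0, 20.0], [438.0, -483.0, 20.0], [433.0, -339.0, 20.0]]
mallet head top scene [[ 604. -261.   86.]] side [[ 606. -268.   86.]]
handle end scene [[ 429. -272.   58.]] side [[ 435. -265.   58.]]
jarcap [[662. 318.  60.]] green [[373. 389.  60.]]
beaker [[ 659. -430.   80.]] amber [[ 729. -325.  150.]]
```

All consistent: the empties sit 7 and 12 mm short of home. I'll turn the tool so its x lies along shaker x, and approach the empty in bay 2.

>>> play_rows:
  rows: [0, 0, 0, 0, 0, 1, 0.1, 0, 0, 0, 0, 0, 1, 0.1, 0, 0, 0, 0, 0, 1, 0.1, 0, 0, 0, 0, 0, 1, 0.1, 0, 0, 0, 0, 0, 1, 0.1, 0, 0, 0, 0, 0, 1, 0.1, 0, 0, 0, 0, 0, 1, 0.1, 0, 0, 0, 0, 0, 1, 0.1, 0, 0, 0, 0, 0, 1, 0.1, 0, 0, 0, 0, 0, 1, 0.1, 0, 0, 0, 0, 0, 1, 0.1, 0, 0, 0, 0, 0, 1, 0.1]

```text
time: 1.35
tcp_pos: [649.6, 0.1, 255.7]
orientation: [0.966, 0.257, -0.001, -0.0]
contact_force: [0.6, 0.2, 0.0]
opening: 47.2
grip_force: 0.0
```

>>> play_rows:
  rows: [0, 0, 0, 0, 0, 1, 0.1, 0, 0, 0, 0, 0, 1, 0.1, 0, 0, 0, 0, 0, 1, 0.1, 0, 0, 0, 0, 0, 1, 0.1, 0, 0, 0, 0, 0, 1, 0.1, 0, 0, 0, 0, 0, 1, 0.1, 0, 0, 0, 0, 0, 0.8, 0.1, -0.7, 0.12, 0.5, 0, 0, 0, 0.1, -0.7, 0.12, 0.7, 0, 0, 0, 0.1, -0.66, 0.13, 0.7, 0, 0, 0, 0.1, 0, 0, 0.5, 0, 0, 0, 0.1, 0, 0, 0, 0, 0, 0, 0.1]

```text
time: 2.55
tcp_pos: [562.7, -9.0, 156.7]
orientation: [0.999, -0.035, -0.004, 0.0]
contact_force: [-0.4, -0.3, 0.0]
opening: 46.9
grip_force: 0.0
```

```bash
cat >> h.py <<'E'
def yawof(s):
    x=R.from_quat(s["orientation"]).as_matrix()[:,0];return np.arctan2(x[1],x[0])
def go(x,y,z=None,yaw=None):
    """print shift in tool units (tool pointing down) to a TCP target"""
    from plant import manip
    s=manip.sense();a=yawof(s);d=np.array([x,y])-s["tcp_pos"][:2]
    o=[d@[np.cos(a),np.sin(a)]/40,-(d@[-np.sin(a),np.cos(a)])/40]
    if z is not None:o.append((s["tcp_pos"][2]-z)/40)
    print("t",round(s["time"],1),"tcp",s["tcp_pos"].round(1),"yaw",round(a,3),"open",round(s["opening"],1),"F",s["contact_force"].round(1),"| shift",np.round(o,2),"turn",None if yaw is None else round(-np.rad2deg(yaw-a)/5,2))
    Rm=R.from_quat(s["orientation"]).as_matrix();print(" tilt",Rm[:2,2].round(4))
E
python3 -c "
from h import *;go(565.8,-9,95,-.071)"
```

```text
t 2.5 tcp [562.7  -9.  156.7] yaw -0.07 open 46.9 F [-0.4 -0.3  0. ] | shift [ 0.08 -0.01  1.54] turn 0.01
 tilt [-0.0083 -0.0005]
```

>>> play_rows:
  rows: [0.08, 0, 0.5, 0, 0, 0, 0.1, 0, 0, 0.7, 0, 0, 0, 0.1, 0, 0, 0.34, 0, 0, 0, 0.1, 0, 0, 0, 0, 0, 0, -1, 0, 0, 0, 0, 0, 0, -1, 0, 0, 0, 0, 0, 0, -1, 0, 0, 0, 0, 0, 0, -1, 0, 0, 0, 0, 0, 0, -1]

```text
time: 3.35
tcp_pos: [570.5, -9.2, 99.5]
orientation: [0.999, -0.035, 0.001, -0.0]
contact_force: [0.6, 0.2, -0.7]
opening: 25.1
grip_force: 62.3
```

>>> play_rows:
  rows: [0, 0, -0.03, 0, 0, 0, -1, -0.2, 0, 0, 0, 0, 0, -1, -0.4, 0, 0, 0, 0, 0, -1, -0.4, 0, 0, 0, 0, 0, -1, -0.4, 0, 0, 0, 0, 0, -1, -0.3, 0, 0, 0, 0, 0, -1, 0, 0, 0, 0, 0, 0, -1]

```text
time: 4.05
tcp_pos: [499.6, -4.4, 99.4]
orientation: [0.999, -0.035, -0.001, -0.0]
contact_force: [-0.6, -0.6, -0.9]
opening: 24.7
grip_force: 62.4
```

Run:
```python
from h import *
go(476.5,-406,150,.07)
d=snap("wrist","w1");cv2.imwrite("pics/w1.png",cv2.resize(d["frame"],(800,600),interpolation=cv2.INTER_CUBIC))
```

```text
t 4.0 tcp [499.6  -4.4  99.4] yaw -0.07 open 24.7 F [-0.6 -0.6 -0.9] | shift [ 0.12 10.06 -1.26] turn -1.6
 tilt [-0.0028  0.0004]
```

View pics/w1.png

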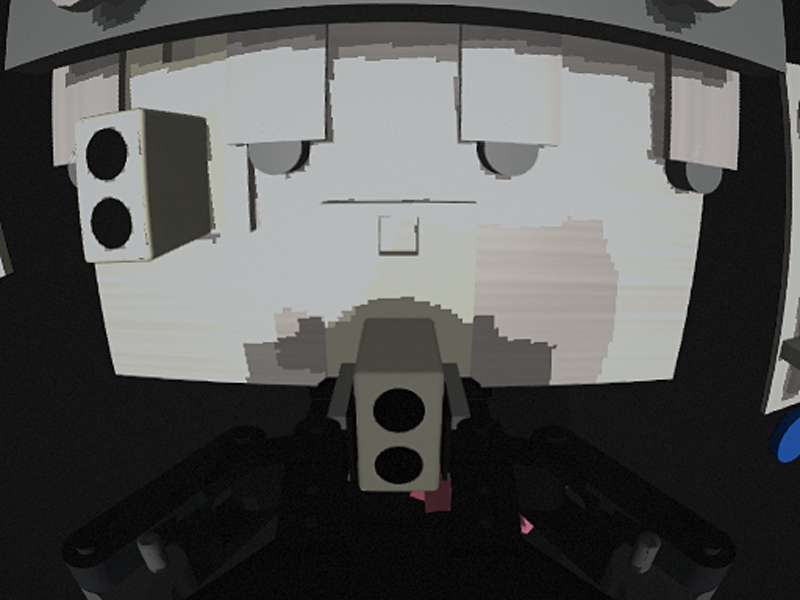

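The carrier is out, held level, with the tongue edge (row 202) clear of the noses (row 170). I'll lift it over to the tray.

>>> play_rows:
  rows: [0, 0, -1, 0, 0, 0, -1, 0, 0, -1, 0, 0, 0, -1, 0, 0.5, -0.3, 0, 0, 0, -1, 0, 1, 0, 0, 0, 0, -1, 0, 1, 0, 0, 0, 0, -1, 0, 1, 0, 0, 0, 0, -1, 0, 1, 0, 0, 0, 0, -1, 0, 1, 0, 0, 0, 0, -1, 0.1, 1, 0, 0, 0, 0, -1, 0.1, 1, 0, 0, 0, 0, -1, 0.1, 1, 0, 0, 0, 0, -1, 0.09, 0.8, 0, 0, 0, 0, -1]

```text
time: 5.3
tcp_pos: [492.0, -380.2, 192.3]
orientation: [0.999, -0.036, 0.001, 0.001]
contact_force: [0.1, 0.2, -1.7]
opening: 25.1
grip_force: 62.6
```

>>> play_rows:
  rows: [0, 0.8, 0, 0, 0, 0, -1, 0, 0.5, 0, 0, 0, -0.8, -1, 0, 0, 0, 0, 0, -0.8, -1, 0, 0, 0, 0, 0, 0, -1, 0, 0, 0, 0, 0, 0, -1]

```text
time: 5.8
tcp_pos: [488.9, -428.3, 191.7]
orientation: [0.999, 0.035, 0.0, -0.0]
contact_force: [-0.4, 0.9, -0.6]
opening: 24.9
grip_force: 62.6
```

Run:
```python
from h import *
go(484,-439,60,.07)
d=snap("wrist","w2");cv2.imwrite("pics/w2.png",cv2.resize(d["frame"],(800,600),interpolation=cv2.INTER_CUBIC))
```

```text
t 5.8 tcp [ 488.9 -428.3  191.7] yaw 0.069 open 24.9 F [-0.4  0.9 -0.6] | shift [-0.14  0.26  3.29] turn -0.01
 tilt [0.0004 0.0002]
```

View pics/w2.png

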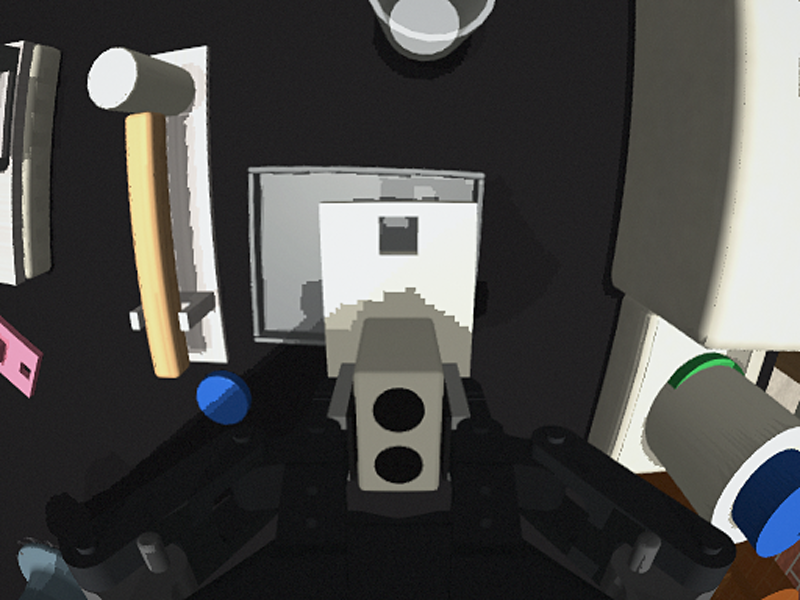

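The wrist view shows the tray rim corners at (250,168), (484,174) and (255,341), the mallet head top at (114,79), the handle's top middle line from (146,115) to (169,362) and the fork prongs at (138,317)/(183,317).

Run:
```python
from h import *
d=load("w2");k=512/800
f=lambda *p,z:print(z,onplane(d,np.array(p)*k,z).round(1).tolist())
f((250,168),(484,174),(255,341),z=20)
f((114,79),z=86)
f((132,115),(162,114),(155,374),(184,374),z=58)
f((138,307),(183,307),z=54)
f((162,48),(207,46),(190,360),(228,362),z=6)
f((222,395),z=12)
f((430,28),z=1)
# carrier: tongue edge corners, hole
f((320,203),(477,203),z=192-54+8)
f((382,217),(418,254),z=192-54+8)
```

```text
20 [[553.5, -329.7, 20.0], [558.1, -477.6, 20.0], [435.2, -332.4, 20.0]]
86 [[606.4, -267.6, 86.0]]
58 [[588.0, -263.4, 58.0], [587.2, -284.9, 58.0], [420.7, -270.0, 58.0], [423.6, -292.9, 58.0]]
54 [[466.2, -260.7, 54.0], [468.8, -295.1, 54.0]]
6 [[640.7, -252.3, 6.0], [638.9, -288.2, 6.0], [407.8, -272.8, 6.0], [409.6, -305.2, 6.0]]
12 [[383.5, -300.1, 12.0]]
1 [[653.7, -438.1, 1.0]]
146 [[546.0, -397.1, 146.0], [550.0, -452.7, 146.0]]
146 [[542.3, -419.5, 146.0], [529.8, -433.2, 146.0]]
```

>>> play_rows:
  rows: [-0.2, 0.3, 0.3, 0, 0, 0.5, -1, 0, 0, 0.8, 0, 0, 0, -1, 0, 0, 0.8, 0, 0, 0, -1, 0, 0, 0.7, 0, 0, 0, -1, 0, 0, 0.4, 0, 0, 0, -1, 0, 0, 0.2, 0, 0, 0, -1, 0, 0, 0.1, 0, 0, 0, -1, 0, 0, 0, 0, 0, 0, -1, 0, 0, 0, 0, 0, 0, -1]

```text
time: 6.75
tcp_pos: [481.9, -442.0, 61.3]
orientation: [1.0, 0.013, 0.001, 0.001]
contact_force: [-0.8, -0.3, -0.4]
opening: 25.2
grip_force: 62.6
```

```bash
python3 -c "
from h import *;go(481.2,-440.6,60,.027)"
```

```text
t 6.8 tcp [ 481.9 -442.    61.3] yaw 0.026 open 25.2 F [-0.8 -0.3 -0.4] | shift [-0.02 -0.04  0.03] turn -0.01
 tilt [ 0.0022 -0.0018]
```

>>> play_rows:
  rows: [0, 0, 0.04, 0, 0, 0, -1, 0, 0, 0, 0, 0, 0, 0.05, 0, 0, 0, 0, 0, 0, 0.05, 0, 0, 0, 0, 0, 0, 0.05, 0, 0, -0.5, 0, 0, 0, 0.05, 0, 0, -1, 0, 0, 0, 0.05, 0, 0, -1, 0, 0, 0, 0.05, 0, -0.8, -0.8, 0, 0, 0, 0.05, 0.2, -1, 0, 0, 0, 0, 0.05, 0.2, -1, 0, 0, 0, 0, 0.05, 0.2, -1, 0, 0, 0, 0, 0.05, 0.2, -1, 0, 0, 0, 0, 0.05]

```text
time: 7.95
tcp_pos: [508.1, -246.8, 190.8]
orientation: [1.0, 0.013, 0.001, 0.0]
contact_force: [1.9, 1.1, -0.3]
opening: 44.8
grip_force: 0.0
```

>>> play_rows:
  rows: [0.2, -1, 0, 0, 0, 0, 0.05, 0.25, -1, 0, 0, 0, 0, 0.05, 0.25, -1, 0, 0, 0, 0, 0.05, 0.25, -1, 0, 0, 0, 0, 0.05, 0.25, -1, 0, 0, 0, 0, 0.05, 0.25, -1, 0, 0, 0, 0, 0.05, 0.25, -1, 0, 0, 0, 0, 0.05, 0.25, -1, 0, 0, 0, 0.6, 0.05, 0, 0, 0.5, 0, 0, 0.52, 0.05, 0, 0, 0, 0, 0, 0, 0.05]

```text
time: 8.95
tcp_pos: [575.6, 75.6, 168.2]
orientation: [0.999, -0.034, -0.002, 0.001]
contact_force: [0.0, -1.4, -0.2]
opening: 44.9
grip_force: 0.0
```

Run:
```python
from h import *
go(578.5,72.1,97,-.071)
d=snap("side","s1");e=load("side0");cv2.imwrite("pics/s1.png",crop(d,150,120,406,376,2.3))
```

```text
t 8.9 tcp [575.6  75.6 168.2] yaw -0.067 open 44.9 F [ 0.  -1.4 -0.2] | shift [0.08 0.08 1.78] turn 0.04
 tilt [-0.0047 -0.001 ]
```

View pics/s1.png

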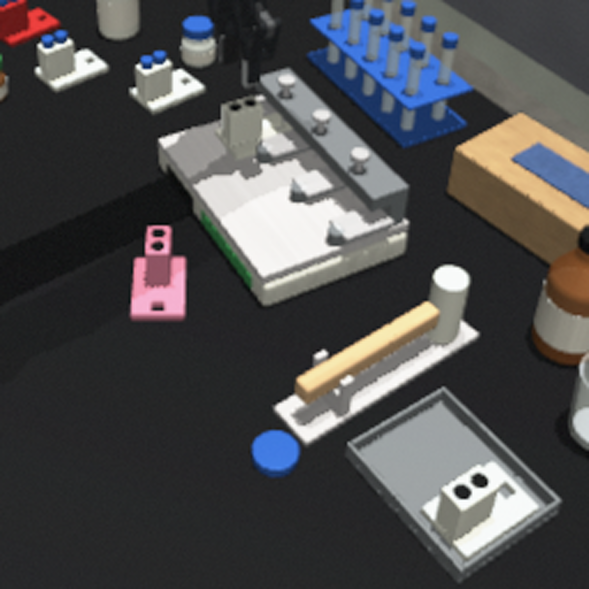

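The first empty stands in the tray at crop (478,510). Only E1 remains in a bay, so I'll grasp it and draw it out.

>>> play_rows:
  rows: [0.08, 0.08, 0.3, 0, 0, 0, 0.05, 0, 0, 0.8, 0, 0, 0, 0.05, 0, 0, 0.5, 0, 0, 0, 0.05, 0, 0, 0.18, 0, 0, 0, 0.05, 0, 0, 0, 0, 0, 0, 0.05, 0, 0, 0, 0, 0, 0, -1, 0, 0, 0, 0, 0, 0, -1, 0, 0, 0, 0, 0, 0, -1, 0, 0, 0, 0, 0, 0, -1]

```text
time: 9.9
tcp_pos: [581.9, 70.2, 100.6]
orientation: [0.999, -0.036, 0.002, -0.0]
contact_force: [-0.6, -0.5, 3.4]
opening: 25.0
grip_force: 60.9
```

>>> play_rows:
  rows: [0, 0, -0.03, 0, 0, 0, -1, -0.2, 0, 0, 0, 0, 0, -1, -0.4, 0, 0, 0, 0, 0, -1, -0.4, 0, 0, 0, 0, 0, -1, -0.4, 0, 0, 0, 0, 0, -1, -0.4, 0, 0, 0, 0, 0, -1, 0, 0, 0, 0, 0, 0, -1, 0, 0, 0, 0, 0, 0, -1]

```text
time: 10.7
tcp_pos: [506.8, 75.9, 100.7]
orientation: [0.999, -0.035, -0.002, -0.0]
contact_force: [-3.4, -0.9, 7.0]
opening: 24.5
grip_force: 61.2
```

```bash
python3 -c "
from h import *;go(480,-371,190,.027)"
```

```text
t 10.7 tcp [506.8  75.9 100.7] yaw -0.071 open 24.5 F [-3.4 -0.9  7. ] | shift [ 0.12 11.19 -2.23] turn -1.12
 tilt [-0.0032  0.0007]
```

>>> play_rows:
  rows: [0, 0, -0.6, 0, 0, 0, -1, 0, 0, -1, 0, 0, 0, -1, 0, 0.3, -0.7, 0, 0, 0, -1, 0, 1, 0, 0, 0, 0, -1, 0, 1, 0, 0, 0, 0, -1, 0, 1, 0, 0, 0, 0, -1, 0, 1, 0, 0, 0, 0, -1, 0, 1, 0, 0, 0, 0, -1, 0, 1, 0, 0, 0, 0, -1, 0, 1, 0, 0, 0, 0, -1, 0.1, 1, 0, 0, 0, 0, -1, 0, 1, 0, 0, 0, 0, -1]

```text
time: 11.9
tcp_pos: [485.5, -296.5, 191.4]
orientation: [0.999, -0.035, -0.001, -0.001]
contact_force: [0.4, 0.4, -1.7]
opening: 25.1
grip_force: 60.2
```

>>> play_rows:
  rows: [0, 1, 0, 0, 0, 0, -1, 0, 0.9, 0, 0, 0, -0.6, -1, 0, 0, 0, 0, 0, -0.52, -1, 0, 0, 0, 0, 0, 0, -1, 0, 0, 0, 0, 0, 0, -1]

```text
time: 12.4
tcp_pos: [480.5, -370.2, 191.2]
orientation: [1.0, 0.013, -0.001, -0.001]
contact_force: [-0.2, -0.2, -0.6]
opening: 25.2
grip_force: 60.1
```

Run:
```python
from h import *
go(479.5,-370.6,62,.027)
d=snap("wrist","w3");cv2.imwrite("pics/w3.png",cv2.resize(d["frame"],(800,600),interpolation=cv2.INTER_CUBIC))
```

```text
t 12.4 tcp [ 480.5 -370.2  191.2] yaw 0.026 open 25.2 F [-0.2 -0.2 -0.6] | shift [-0.02  0.01  3.23] turn -0.01
 tilt [-0.0016  0.0023]
```

View pics/w3.png

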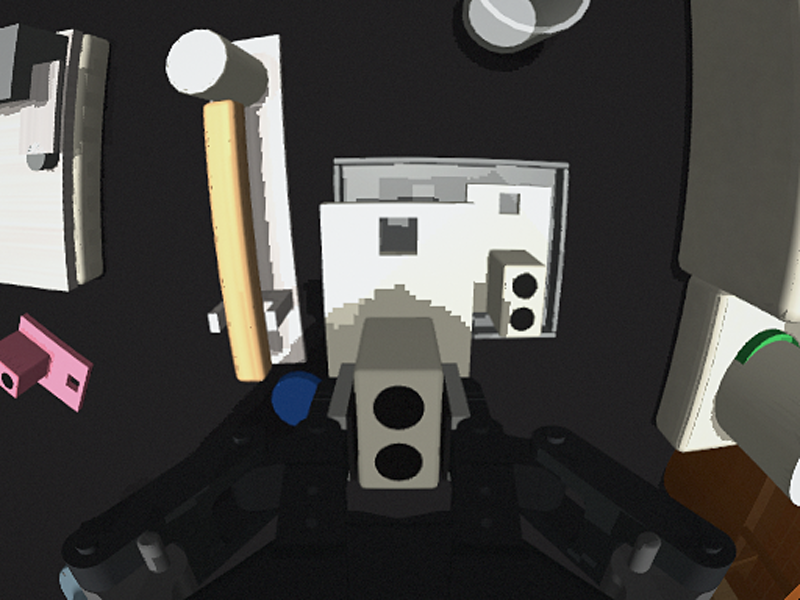

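Tray view: the first empty sits at the right of the tray, and the free half lies beneath the held carrier. Lowering and releasing, then on to the loaded carriers.

>>> play_rows:
  rows: [0, 0, 0.4, 0, 0, 0, -1, 0, 0, 0.8, 0, 0, 0, -1, 0, 0, 0.8, 0, 0, 0, -1, 0, 0, 0.6, 0, 0, 0, -1, 0, 0, 0.4, 0, 0, 0, -1, 0, 0, 0.2, 0, 0, 0, -1, 0, 0, 0.03, 0, 0, 0, -1, 0, 0, 0, 0, 0, 0, -1, 0, 0, 0, 0, 0, 0, -1]

```text
time: 13.35
tcp_pos: [481.6, -372.6, 64.5]
orientation: [1.0, 0.013, 0.001, 0.001]
contact_force: [0.7, 0.1, -0.9]
opening: 24.7
grip_force: 60.2
```

```bash
python3 -c "
from h import *;go(479.5,-370.6,60,.027)"
```

```text
t 13.3 tcp [ 481.6 -372.6   64.5] yaw 0.026 open 24.7 F [ 0.7  0.1 -0.9] | shift [-0.05 -0.05  0.11] turn -0.01
 tilt [ 0.0024 -0.0015]
```

>>> play_rows:
  rows: [-0.03, -0.05, 0.1, 0, 0, 0, -1, 0, 0, 0, 0, 0, 0, -1, 0, 0, 0, 0, 0, 0, 0.05, 0, 0, 0, 0, 0, 0, 0.05, 0, 0, 0, 0, 0, 0, 0.05, 0, 0, -0.5, 0, 0, 0, 0.05, 0, 0, -1, 0, 0, 0, 0.05, 0, 0, -1, 0, 0, 0, 0.05, 0, -0.8, -0.8, 0, 0, 0, 0.05, 0.2, -1, 0, 0, 0, 0, 0.05, 0.2, -1, 0, 0, 0, 0, 0.05, 0.2, -1, 0, 0, 0, 0, 0.05]

```text
time: 14.55
tcp_pos: [499.6, -216.0, 191.8]
orientation: [1.0, 0.013, 0.001, -0.0]
contact_force: [-0.2, 0.1, 0.4]
opening: 45.2
grip_force: 0.0
```

>>> play_rows:
  rows: [0.2, -1, 0, 0, 0, 0, 0.05, 0.2, -1, 0, 0, 0, 0, 0.05, 0.2, -1, 0, 0, 0, 0, 0.05, 0.2, -1, 0, 0, 0, 0, 0.05, 0.2, -1, 0, 0, 0, 0, 0.05, 0.2, -1, 0, 0, 0, 0, 0.05, 0.2, -1, 0, 0, 0, 0, 0.05, 0.2, -1, 0, 0, 0, 0, 0.05, 0.2, -1, 0, 0, 0, 0, 0.05, 0.1, -1, 0, 0, 0, 0, 0.05, 0, -1, 0, 0, 0, 0, 0.05, 0, -1, 0, 0, 0, 0, 0.05]

```text
time: 15.75
tcp_pos: [562.8, 266.0, 191.1]
orientation: [1.0, 0.013, 0.0, 0.0]
contact_force: [-0.2, 0.1, 0.2]
opening: 44.7
grip_force: 0.0
```

>>> play_rows:
  rows: [0, 0, 0, 0, 0, -0.5, 0.05, 0, 0, 0, 0, 0, -0.57, 0.05, 0, 0, 0, 0, 0, 0, 0.05]

```text
time: 16.05
tcp_pos: [562.6, 264.8, 190.9]
orientation: [0.998, 0.06, -0.0, 0.0]
contact_force: [-0.1, -0.4, -0.1]
opening: 44.5
grip_force: 0.0
```

Run:
```python
from h import *
go(562.5,265.4,150,.12)
d=snap("wrist","w4");cv2.imwrite("pics/w4.png",cv2.resize(d["frame"],(800,600),interpolation=cv2.INTER_CUBIC))
```

```text
t 16.1 tcp [562.6 264.8 190.9] yaw 0.12 open 44.5 F [-0.1 -0.4 -0.1] | shift [-0.   -0.01  1.02] turn 0.0
 tilt [-0.0003 -0.0003]
```

View pics/w4.png

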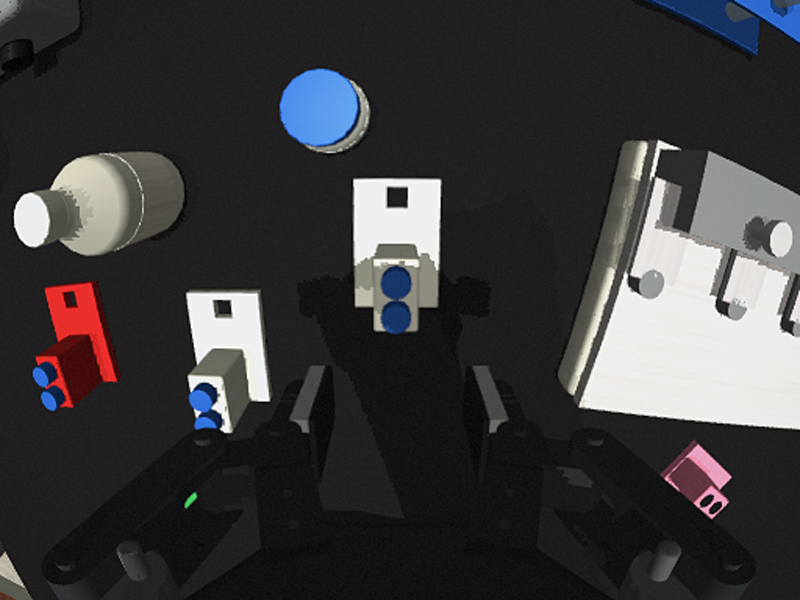

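Carrier A is straight ahead, with caps at (397,283)/(397,317) and latch hole at (397,197). B has its hole at (223,308).

Run:
```python
from h import *
d=load("w4");k=512/800
c=onplane(d,np.array([(397,283),(397,317)])*k,68);h=onplane(d,np.array([(397,197)])*k,8)[0]
m=c.mean(0);v=h-m;print("A",m.round(1),np.hypot(v[0],v[1]),"yaw",np.arctan2(v[1],v[0]))
ft=onplane(d,np.array([(353,179),(441,179)])*k,8);print("front edge",ft.round(1))
hb=onplane(d,np.array([(223,308),(188,291),(262,292),(270,402)])*k,8);print("B hole",hb.round(1))
go(m[0]+3,m[1],100-45)
```

```text
A [561.1 264.7  68. ] 50.773773971904134 yaw 0.12392034134559245
front edge [[619.9 300.6   8. ]
 [626.7 244.4   8. ]]
B hole [[521.2 386.    8. ]
 [530.7 414.1   8. ]
 [536.7 356.7   8. ]
 [449.3 349.3   8. ]]
t 16.1 tcp [562.8 264.3 190.9] yaw 0.118 open 44.9 F [ 0.  -0.6  0.2] | shift [ 0.03 -0.01  3.4 ] turn None
 tilt [-0.0002 -0.0003]
```

>>> play_rows:
  rows: [0.03, 0, 0.4, 0, 0, 0, 0.05, 0, 0, 0.9, 0, 0, 0, 0.05, 0, 0, 0.9, 0, 0, 0, 0.05, 0, 0, 0.7, 0, 0, 0, 0.05, 0, 0, 0.5, 0, 0, 0, 0.05, 0, 0, 0.05, 0, 0, 0, 0.05, 0, 0, 0, 0, 0, 0, 0.05, 0, 0, 0, 0, 0, 0, -1, 0, 0, 0, 0, 0, 0, -1, 0, 0, 0, 0, 0, 0, -1, 0, 0, 0, 0, 0, 0, -1]

```text
time: 17.2
tcp_pos: [565.3, 265.3, 54.7]
orientation: [0.998, 0.06, 0.001, -0.001]
contact_force: [0.2, 0.1, 4.2]
opening: 25.1
grip_force: 60.6
```

Run:
```python
from h import *
t=tr(SH,[-60.,0,0])[0];print(t)
go(t[0],t[1],190,-.071)
```

```text
[507.45116648  -3.64357821   0.        ]
t 17.2 tcp [565.3 265.3  54.7] yaw 0.119 open 25.1 F [0.2 0.1 4.2] | shift [-2.24  6.5  -3.38] turn 2.18
 tilt [0.0029 0.0016]
```

>>> play_rows:
  rows: [0, 0, -0.4, 0, 0, 0, -1, 0, 0, -0.9, 0, 0, 0, -1, 0, 0, -0.9, 0, 0, 0, -1, -0.2, 0.5, -0.8, 0, 0, 0, -1, -0.4, 1, 0, 0, 0, 0, -1, -0.4, 1, 0, 0, 0, 0, -1, -0.4, 1, 0, 0, 0, 0, -1, -0.4, 1, 0, 0, 0, 0, -1, -0.3, 1, 0, 0, 0, 0, -1, -0.14, 0.7, 0, 0, 0, 0, -1, 0, 0.3, 0, 0, 0, 0.7, -1, 0, 0, 0, 0, 0, 0.75, -1]

```text
time: 18.4
tcp_pos: [505.2, -7.7, 173.7]
orientation: [1.0, -0.008, -0.0, 0.0]
contact_force: [-0.2, 0.8, -2.5]
opening: 24.7
grip_force: 60.1
```

>>> play_rows:
  rows: [0, 0, 0, 0, 0, 0.73, -1, 0, 0, 0, 0, 0, 0, -1, 0, 0, 0, 0, 0, 0, -1]

```text
time: 18.7
tcp_pos: [505.7, -4.0, 173.3]
orientation: [0.999, -0.035, -0.0, -0.0]
contact_force: [-0.3, 0.7, -1.1]
opening: 25.1
grip_force: 60.0
```

```bash
python3 -c "
from h import *;go(507.5,-3.6,101,-.071)"
```

```text
t 18.7 tcp [505.7  -4.  173.3] yaw -0.069 open 25.1 F [-0.3  0.7 -1.1] | shift [ 0.04 -0.01  1.81] turn 0.02
 tilt [-0.0003  0.0003]
```

>>> play_rows:
  rows: [0, 0, 0.3, 0, 0, 0, -1, 0, 0, 0.6, 0, 0, 0, -1, 0, 0, 0.5, 0, 0, 0, -1, 0, 0, 0.3, 0, 0, 0, -1, 0, 0, 0.1, 0, 0, 0, -1, 0, 0, 0, 0, 0, 0, -1, 0, 0, 0, 0, 0, 0, -1]

```text
time: 19.4
tcp_pos: [506.8, -4.1, 101.5]
orientation: [0.999, -0.035, 0.001, -0.0]
contact_force: [0.3, -0.3, -1.2]
opening: 24.8
grip_force: 60.0
```

Run:
```python
from h import *
from plant import manip
t=tr(SH,[-60.,0,0])[0]
go(t[0],t[1],100.5,-.071)
d=snap("wrist","w5")
# predicted pixel of bay wall/lip corners and tongue in 800 scale for check
print("lips y+-22.5 x14 z61",(proj(d,tr(SH,[(14,22.5,61),(14,-22.5,61)]))/.64).round(0))
cv2.imwrite("pics/w5.png",crop(d,130,60,380,220,3.2))
```

```text
t 19.4 tcp [506.8  -4.1 101.5] yaw -0.07 open 24.8 F [ 0.3 -0.3 -1.2] | shift [ 0.02 -0.01  0.02] turn 0.01
 tilt [0.0015 0.    ]
lips y+-22.5 x14 z61 [[328. 160.]
 [461. 160.]]
```

View pics/w5.png

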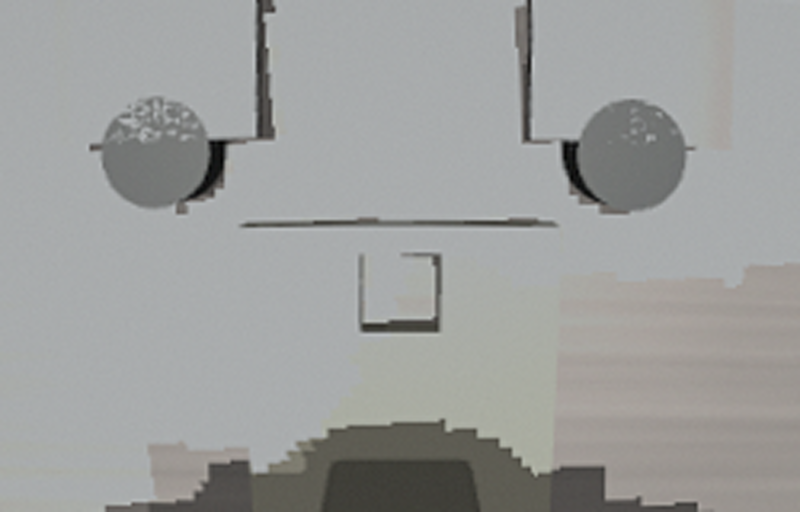

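The tongue is centred to within 0.8 mm of the lips (lip mid 395, tongue mid 399.5). I'll shift slightly to +y and slide in.

>>> play_rows:
  rows: [0.15, -0.02, 0.02, 0, 0, 0, -1, 0.25, 0, 0, 0, 0, 0, -1, 0.25, 0, 0, 0, 0, 0, -1, 0.25, 0, 0, 0, 0, 0, -1, 0.25, 0, 0, 0, 0, 0, -1, 0.25, 0, 0, 0, 0, 0, -1, 0.25, 0, 0, 0, 0, 0, -1, 0.2, 0, 0, 0, 0, 0, -1, 0, 0, 0, 0, 0, 0, -1, 0, 0, 0, 0, 0, 0, -1]

```text
time: 20.45
tcp_pos: [579.7, -8.5, 100.1]
orientation: [0.999, -0.035, -0.0, 0.0]
contact_force: [-0.0, 0.6, -1.3]
opening: 25.2
grip_force: 60.0
```

Run:
```python
from h import *
from plant import manip
t=tr(SH,[15.2,0,0])[0]
go(t[0],t[1],100,-.071);print(inshaker(manip.sense()["tcp_pos"]))
```

```text
t 20.4 tcp [579.7  -8.5 100.1] yaw -0.071 open 25.2 F [-0.   0.6 -1.3] | shift [0.07 0.01 0.  ] turn 0.0
 tilt [-0.0008 -0.    ]
[12.43785581  0.23659924]
```

>>> play_rows:
  rows: [0.05, 0, 0, 0, 0, 0, -1, 0.05, 0, 0, 0, 0, 0, -1, 0, 0, 0, 0, 0, 0, -1]

```text
time: 20.75
tcp_pos: [583.0, -8.7, 100.0]
orientation: [0.999, -0.035, -0.001, -0.0]
contact_force: [-1.9, -0.4, -0.7]
opening: 25.2
grip_force: 60.1
```

>>> play_rows:
  rows: [0.05, 0, 0, 0, 0, 0, -1, 0, 0, 0, 0, 0, 0, -1]

```text
time: 20.95
tcp_pos: [583.3, -8.7, 100.2]
orientation: [0.999, -0.036, -0.003, -0.0]
contact_force: [-6.4, 1.2, 4.7]
opening: 24.6
grip_force: 61.0
```

>>> play_rows:
  rows: [0.05, 0, 0, 0, 0, 0, -1, 0, 0, 0, 0, 0, 0, -1]

```text
time: 21.15
tcp_pos: [583.5, -8.7, 100.3]
orientation: [0.999, -0.036, -0.005, -0.001]
contact_force: [-11.3, 1.0, 9.2]
opening: 25.0
grip_force: 61.6
```

Carrier A has met the stop at TCP x 583, which is home within about 1 mm. Releasing it and moving above B.

>>> play_rows:
  rows: [-0.08, 0, 0, 0, 0, 0, -1, 0, 0, 0, 0, 0, 0, 0.05, 0, 0, 0, 0, 0, 0, 0.05, 0, 0, 0, 0, 0, 0, 0.05, 0, 0, -0.5, 0, 0, 0, 0.05, 0, 0, -0.9, 0, 0, 0, 0.05, 0, 0, -0.9, 0, 0, 0, 0.05, -0.3, -0.5, -0.2, 0, 0, 0, 0.05, -0.4, -1, 0, 0, 0, 0, 0.05, -0.4, -1, 0, 0, 0, 0, 0.05, -0.4, -1, 0, 0, 0, 0, 0.05, -0.4, -1, 0, 0, 0, 0, 0.05]

```text
time: 22.35
tcp_pos: [521.7, 177.7, 200.9]
orientation: [0.999, -0.036, 0.001, -0.0]
contact_force: [1.0, 0.8, 0.0]
opening: 45.0
grip_force: 0.0
```

>>> play_rows:
  rows: [-0.4, -1, 0, 0, 0, 0, 0.05, -0.4, -1, 0, 0, 0, 0, 0.05, -0.4, -1, 0, 0, 0, 0, 0.05, -0.3, -1, 0, 0, 0, 0, 0.05, 0, -0.7, 0, 0, 0, -0.5, 0.05, 0, 0, 0, 0, 0, -0.9, 0.05, 0, 0, 0, 0, 0, -0.82, 0.05, 0, 0, 0, 0, 0, 0, 0.05, 0, 0, 0, 0, 0, 0, 0.05]

```text
time: 23.25
tcp_pos: [475.5, 367.7, 200.4]
orientation: [0.998, 0.061, 0.0, -0.0]
contact_force: [0.1, 0.4, 0.8]
opening: 44.9
grip_force: 0.0
```

Run:
```python
from h import *
go(470,380,150,.123)
d=snap("wrist","w6");cv2.imwrite("pics/w6.png",cv2.resize(d["frame"],(800,600),interpolation=cv2.INTER_CUBIC))
```

```text
t 23.2 tcp [475.5 367.7 200.4] yaw 0.121 open 44.9 F [0.1 0.4 0.8] | shift [-0.1  -0.32  1.26] turn -0.02
 tilt [0.0005 0.0003]
```

View pics/w6.png

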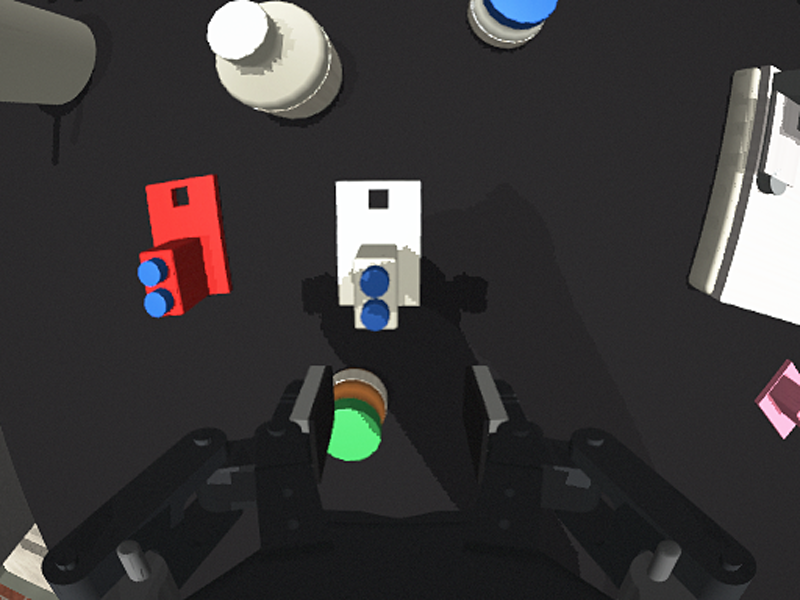

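B: caps at (375,282)/(375,315), hole at (378,198); the green jar's top at (353,432) is well behind it.

Run:
```python
from h import *
d=load("w6");k=512/800
c=onplane(d,np.array([(375,282),(375,315)])*k,68);h=onplane(d,np.array([(378,198)])*k,8)[0]
m=c.mean(0);v=h-m;print("B",m.round(1),np.hypot(v[0],v[1]),"yaw",np.arctan2(v[1],v[0]))
print(onplane(d,np.array([(353,432)])*k,60).round(0))
go(m[0]+2,m[1],54,np.arctan2(v[1],v[0]))
```

```text
B [470.4 379.8  68. ] 51.50059282067259 yaw 0.12940689063754465
[[374. 385.  60.]]
t 23.3 tcp [475.4 367.6 200.4] yaw 0.121 open 44.9 F [1.  0.7 0.5] | shift [-0.04 -0.31  3.66] turn -0.1
 tilt [0.0004 0.0003]
```

>>> play_rows:
  rows: [-0.04, -0.31, 0, 0, 0, -0.05, 0.05, 0, 0, 0.4, 0, 0, 0, 0.05, 0, 0, 0.9, 0, 0, 0, 0.05, 0, 0, 0.9, 0, 0, 0, 0.05, 0, 0, 0.8, 0, 0, 0, 0.05, 0, 0, 0.5, 0, 0, 0, 0.05, 0, 0, 0.16, 0, 0, 0, 0.05, 0, 0, 0, 0, 0, 0, 0.05, 0, 0, 0, 0, 0, 0, -1, 0, 0, 0, 0, 0, 0, -1, 0, 0, 0, 0, 0, 0, -1, 0, 0, 0, 0, 0, 0, -1]

```text
time: 24.5
tcp_pos: [473.1, 381.1, 55.7]
orientation: [0.998, 0.064, 0.001, -0.001]
contact_force: [-0.8, 0.4, 4.5]
opening: 25.1
grip_force: 59.8
```

Run:
```python
from h import *
t=tr(SH,[-60.,80.5,0])[0];print(t)
go(t[0],t[1],175,-.071)
```

```text
[513.16186572  76.65360676   0.        ]
t 24.5 tcp [473.1 381.1  55.7] yaw 0.127 open 25.1 F [-0.8  0.4  4.5] | shift [ 0.03  7.68 -2.98] turn 2.27
 tilt [0.0026 0.0027]
```

>>> play_rows:
  rows: [0, 0, -0.4, 0, 0, 0, -1, 0, 0, -0.9, 0, 0, 0, -1, 0, 0, -0.9, 0, 0, 0, -1, 0, 0.5, -0.8, 0, 0, 0, -1, 0, 1, 0, 0, 0, 0, -1, 0, 1, 0, 0, 0, 0, -1, 0, 1, 0, 0, 0, 0, -1, 0, 1, 0, 0, 0, 0, -1, 0, 1, 0, 0, 0, 0, -1, 0, 1, 0, 0, 0, 0, -1, 0, 0.8, 0, 0, 0, 0, -1, 0, 0.38, 0, 0, 0, 0.7, -1]

```text
time: 25.7
tcp_pos: [510.6, 70.7, 174.4]
orientation: [1.0, 0.029, -0.0, 0.001]
contact_force: [-0.1, 0.4, -1.2]
opening: 25.0
grip_force: 59.2
```

>>> play_rows:
  rows: [0, 0, 0, 0, 0, 0.8, -1, 0, 0, 0, 0, 0, 0.77, -1, 0, 0, 0, 0, 0, 0, -1, 0, 0, 0, 0, 0, 0, -1]

```text
time: 26.1
tcp_pos: [510.7, 76.3, 174.0]
orientation: [0.999, -0.034, -0.0, -0.0]
contact_force: [-0.4, -1.0, -2.2]
opening: 25.3
grip_force: 59.2
```

```bash
python3 -c "
from h import *;go(513.2,76.7,102.5,-.071)"
```

```text
t 26.1 tcp [510.7  76.3 174. ] yaw -0.069 open 25.3 F [-0.4 -1.  -2.2] | shift [ 0.06 -0.01  1.79] turn 0.02
 tilt [-0.0002  0.0005]
```

>>> play_rows:
  rows: [0.03, -0.01, 0.3, 0, 0, 0.02, -1, 0, 0, 0.6, 0, 0, 0, -1, 0, 0, 0.5, 0, 0, 0, -1, 0, 0, 0.3, 0, 0, 0, -1, 0, 0, 0.12, 0, 0, 0, -1, 0, 0, 0, 0, 0, 0, -1, 0, 0, 0, 0, 0, 0, -1]

```text
time: 26.8
tcp_pos: [512.8, 75.8, 101.3]
orientation: [0.999, -0.036, 0.001, -0.0]
contact_force: [-0.2, -0.4, -1.9]
opening: 24.7
grip_force: 59.2
```

Run:
```python
from h import *
from plant import manip
t=tr(SH,[-60.,80.,0])[0]
go(t[0],t[1],101,-.071);print(inshaker(manip.sense()["tcp_pos"]))
d=snap("wrist","w7")
cv2.imwrite("pics/w7.png",crop(d,130,60,380,220,3.2))
# lip edge columns by gradient at rows ~ crop y 60..120 -> orig rows 80..98
g=cv2.cvtColor(d["frame"],cv2.COLOR_BGR2GRAY).astype(float)[82:100].mean(0)
i=np.where(np.abs(np.diff(g))>12)[0];print([(int(j),round(float(np.diff(g)[j]))) for j in i if 190<j<320])
```

```text
t 26.8 tcp [512.8  75.8 101.3] yaw -0.072 open 24.7 F [-0.2 -0.4 -1.9] | shift [ 0.01 -0.01  0.01] turn -0.01
 tilt [0.0011 0.0003]
[-60.33008493  79.57395505]
[(208, -14), (209, -120), (210, -12), (211, 24), (212, 26), (213, 69), (214, 24), (290, -13), (291, -38), (292, -24), (293, -45), (294, 22), (295, 97)]
```

The lip edges again sit about 1 mm to the left of the tool plane. Correcting by 1 mm and sliding in.

>>> play_rows:
  rows: [0.1, -0.025, 0.02, 0, 0, 0, -1, 0.25, 0, 0, 0, 0, 0, -1, 0.25, 0, 0, 0, 0, 0, -1, 0.25, 0, 0, 0, 0, 0, -1, 0.25, 0, 0, 0, 0, 0, -1, 0.25, 0, 0, 0, 0, 0, -1, 0.25, 0, 0, 0, 0, 0, -1, 0.2, 0, 0, 0, 0, 0, -1, 0, 0, 0, 0, 0, 0, -1, 0, 0, 0, 0, 0, 0, -1]

```text
time: 27.85
tcp_pos: [586.0, 71.1, 100.7]
orientation: [0.999, -0.036, 0.002, 0.0]
contact_force: [3.4, 0.0, 3.2]
opening: 25.1
grip_force: 60.0
```

>>> play_rows:
  rows: [0.05, 0, 0, 0, 0, 0, -1, 0, 0, 0, 0, 0, 0, -1]

```text
time: 28.05
tcp_pos: [585.9, 71.1, 100.7]
orientation: [0.999, -0.036, -0.0, -0.0]
contact_force: [-2.0, -0.9, 5.2]
opening: 24.9
grip_force: 60.0
```

>>> play_rows:
  rows: [0.05, 0, 0, 0, 0, 0, -1, 0, 0, 0, 0, 0, 0, -1]

```text
time: 28.25
tcp_pos: [586.9, 71.1, 100.7]
orientation: [0.999, -0.036, -0.001, -0.0]
contact_force: [-2.8, 0.1, 8.3]
opening: 24.8
grip_force: 60.4
```

>>> play_rows:
  rows: [0.06, 0, 0, 0, 0, 0, -1, 0, 0, 0, 0, 0, 0, -1]

```text
time: 28.45
tcp_pos: [587.8, 71.1, 100.8]
orientation: [0.999, -0.036, -0.003, -0.0]
contact_force: [-6.9, -0.0, 10.9]
opening: 24.8
grip_force: 61.0
```

>>> play_rows:
  rows: [0.06, 0, 0, 0, 0, 0, -1, 0, 0, 0, 0, 0, 0, -1]

```text
time: 28.65
tcp_pos: [588.0, 71.1, 100.9]
orientation: [0.999, -0.036, -0.006, -0.0]
contact_force: [-13.0, -0.3, 15.9]
opening: 25.0
grip_force: 61.8
```

Both carriers have met their stops. Releasing, lifting and backing off a little to check the caps by colour.

>>> play_rows:
  rows: [-0.12, 0, 0, 0, 0, 0, -1, 0, 0, 0, 0, 0, 0, 0.05, 0, 0, 0, 0, 0, 0, 0.05, 0, 0, 0, 0, 0, 0, 0.05, 0, 0, -0.5, 0, 0, 0, 0.05, 0, 0, -0.9, 0, 0, 0, 0.05, 0, 0, -0.9, 0, 0, 0, 0.05, -0.8, 0.5, -0.5, 0, 0, 0, 0.05, -0.8, 0.5, 0, 0, 0, 0, 0.05, 0, 0, 0, 0, 0, 0, 0.05, 0, 0, 0, 0, 0, 0, 0.05]

```text
time: 29.75
tcp_pos: [520.6, 35.2, 212.0]
orientation: [0.999, -0.037, -0.0, -0.0]
contact_force: [1.1, 0.1, -0.0]
opening: 44.9
grip_force: 0.0
```

```bash
cat >> h.py <<'E'
def blobs(d,lo,hi,amin):
    m=cv2.inRange(cv2.cvtColor(d["frame"],cv2.COLOR_BGR2HSV),lo,hi)
    n,l,s,c=cv2.connectedComponentsWithStats(m);return [(c[i],int(s[i,4]),s[i,:4]) for i in range(1,n) if s[i,4]>=amin],l
E
python3 - <<'E'
from h import *
go(541.6,-272.4,200,.074)
d=snap("wrist","w8")
b,_=blobs(d,(100,80,40),(130,255,255),80)
for c,a,s in b:
    p=onplane(d,[c],113)[0];print(c.round(0),a,p.round(1),inshaker(p).round(1))
E
```

```text
t 29.8 tcp [520.6  35.2 212. ] yaw -0.074 open 44.9 F [ 1.1  0.1 -0. ] | shift [1.09 7.63 0.3 ] turn -1.69
 tilt [-0.0004  0.0006]
[10. 86.] 732 [645.6 252.4 113. ] [ 59.7 265.2]
[200. 109.] 413 [593.1  69.2 113. ] [20.3 78.8]
[308. 108.] 418 [587.7  -9.1 113. ] [20.5  0.3]
[201. 135.] 410 [573.4  70.7 113. ] [ 0.5 78.8]
[307. 135.] 404 [568.2  -7.8 113. ] [0.9 0.1]
[476. 247.] 497 [ 450.1 -190.7  113. ] [-104.  -190.6]
```

Both mids are at shaker x ≈ 10.5 (home is 11), so both are home. Now to the mallet.

>>> play_rows:
  rows: [0.1, 0.8, 0, 0, 0, 0, 0.05, 0.15, 1, 0, 0, 0, 0, 0.05, 0.15, 1, 0, 0, 0, 0, 0.05, 0.15, 1, 0, 0, 0, 0, 0.05, 0.15, 1, 0, 0, 0, 0, 0.05, 0.15, 1, 0, 0, 0, 0, 0.05, 0.14, 1, 0, 0, 0, 0, 0.05, 0.1, 0.8, 0, 0, 0, -0.5, 0.05, 0, 0, 0.3, 0, 0, -0.7, 0.05, 0, 0, 0, 0, 0, -0.49, 0.05, 0, 0, 0, 0, 0, 0, 0.05, 0, 0, 0, 0, 0, 0, 0.05]

```text
time: 31.0
tcp_pos: [544.1, -270.1, 199.9]
orientation: [0.999, 0.038, 0.0, 0.0]
contact_force: [-0.5, -0.5, 0.0]
opening: 44.9
grip_force: 0.0
```

Run:
```python
from h import *
go(541.6,-272.4,52,.074)
d=snap("wrist","w9");cv2.imwrite("pics/w9.png",cv2.resize(d["frame"],(800,600),interpolation=cv2.INTER_CUBIC))
```

```text
t 31.0 tcp [ 544.1 -270.1  199.9] yaw 0.076 open 44.9 F [-0.5 -0.5  0. ] | shift [-0.07  0.05  3.7 ] turn 0.02
 tilt [ 0.     -0.0004]
```

View pics/w9.png

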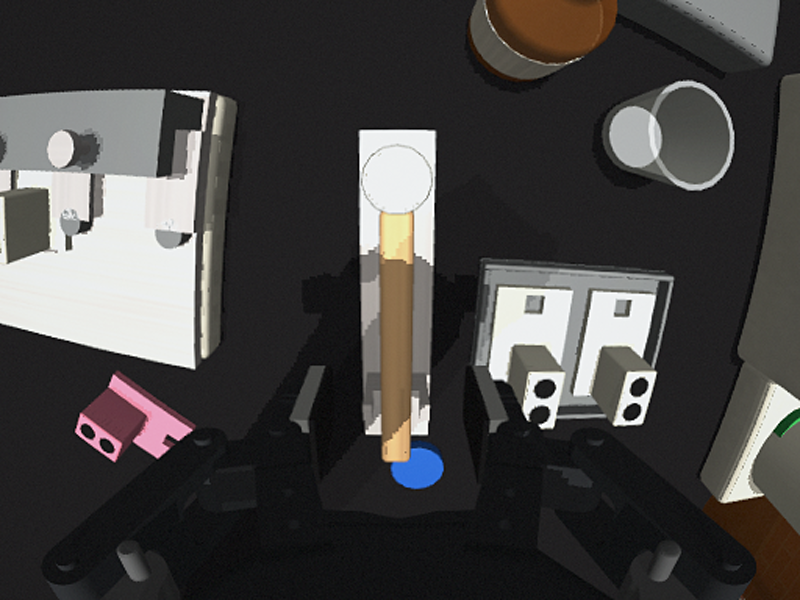

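The mallet lies exactly along the tool (head top (397,179), handle mid column 397). Both empties stand in the tray.

Run:
```python
from h import *
d=load("w9");k=512/800
h=onplane(d,np.array([(397,179)])*k,86)[0];e=onplane(d,np.array([(396,461)])*k,58)[0]
a=np.arctan2(*(h-e)[1::-1]);print(h.round(1),e.round(1),np.linalg.norm((h-e)[:2]),"yaw",a)
pl=onplane(d,np.array([(359,129),(436,129),(362,433),(430,435)])*k,6);print(pl.round(1))
g=h-65*np.array([np.cos(.074),np.sin(.074),0]);print(g)
go(g[0],g[1],52,.074)
```

```text
[ 608.1 -265.3   86. ] [ 420.3 -278.8   58. ] 188.26468125682985 yaw 0.07151836900231906
[[ 636.3 -237.8    6. ]
 [ 640.1 -288.4    6. ]
 [ 406.7 -252.2    6. ]
 [ 409.  -306.7    6. ]]
[ 543.30220557 -270.11495988   86.        ]
t 31.1 tcp [ 543.9 -270.1  200.2] yaw 0.076 open 44.4 F [0.6 0.1 0.5] | shift [-0.02 -0.    3.7 ] turn 0.02
 tilt [ 0.0003 -0.0004]
```

>>> play_rows:
  rows: [0.48, 0, 0.3, 0, 0, 0.02, 0.05, 0, 0, 0.8, 0, 0, 0, 0.05, 0, 0, 0.9, 0, 0, 0, 0.05, 0, 0, 0.9, 0, 0, 0, 0.05, 0, 0, 0.5, 0, 0, 0, 0.05, 0, 0, 0.25, 0, 0, 0, 0.05, 0, 0, 0.05, 0, 0, 0, 0.05, 0, 0, 0, 0, 0, 0, 0.05, 0, 0, 0, 0, 0, 0, 0.05]

```text
time: 31.95
tcp_pos: [563.4, -269.8, 54.0]
orientation: [0.999, 0.037, 0.002, 0.001]
contact_force: [0.7, 0.5, 0.5]
opening: 45.1
grip_force: 0.0
```

```bash
python3 -c "
from h import *;go(563.2,-268.7,52,.073)"
```

```text
t 31.9 tcp [ 563.4 -269.8   54. ] yaw 0.073 open 45.1 F [0.7 0.5 0.5] | shift [-0.   -0.03  0.05] turn 0.0
 tilt [ 0.0031 -0.0012]
```

>>> play_rows:
  rows: [0, -0.02, 0.03, 0, 0, 0, 0.05, 0, 0, 0, 0, 0, 0, 0.05, 0, 0, 0, 0, 0, 0, -1, 0, 0, 0, 0, 0, 0, -1, 0, 0, 0, 0, 0, 0, -1, 0, 0, 0, 0, 0, 0, -1, 0, 0, 0, 0, 0, 0, -1]

```text
time: 32.65
tcp_pos: [562.2, -268.4, 51.5]
orientation: [0.999, 0.037, 0.0, 0.0]
contact_force: [-0.4, 0.6, 4.0]
opening: 19.2
grip_force: 59.3
```

```bash
python3 -c "
from h import *
from plant import manip
go(563.2,-268.7,52,.073);print(manip.sense()['grip_force'],manip.sense()['orientation'])"
```

```text
t 32.6 tcp [ 562.2 -268.4   51.5] yaw 0.073 open 19.2 F [-0.4  0.6  4. ] | shift [ 0.02  0.01 -0.01] turn 0.0
 tilt [0.0006 0.    ]
59.26565945148468 [9.99328294e-01 3.66453571e-02 2.78642022e-04 5.30702184e-06]
```

>>> play_rows:
  rows: [0, 0, -0.3, 0, 0, 0, -1, 0, 0, -0.8, 0, 0, 0, -1, 0, 0, -1, 0, 0, 0, -1, 0, 0, -1, 0, 0, 0, -1, 0, 0, -0.6, 0, 0, 0, -1, 0, 0, 0, 0, 0, 0, -1, 0, 0, 0, 0, 0, 0, -1]

```text
time: 33.35
tcp_pos: [561.4, -268.1, 198.8]
orientation: [0.999, 0.037, -0.0, -0.0]
contact_force: [-0.6, 0.6, -2.5]
opening: 19.3
grip_force: 59.0
```

Run:
```python
from h import *
from plant import manip
d=snap("wrist","w10")
# mallet head top & handle in tool coords if pitch 0: compare with grip frame
t=tr(np.r_[SH[:2],SH[2]],[63-45,80,0])[0];print("target bay1",t)
go(t[0],t[1],180,-.071)
b,l=blobs(d,(8,60,80),(30,255,255),300)
for c,a,s in b:print("wood",c.round(1),a,s)
b,l=blobs(d,(0,0,190),(180,40,255),600)
for c,a,s in b:print("white",c.round(1),a,s)
cv2.imwrite("pics/w10.png",cv2.resize(d["frame"],(800,600),interpolation=cv2.INTER_CUBIC))
```

```text
target bay1 [590.92987911  70.62151815   0.        ]
t 33.4 tcp [ 560.6 -267.6  197.4] yaw 0.073 open 19.0 F [-0.6 -0.1 -2.6] | shift [ 1.38 -8.38  0.43] turn 1.65
 tilt [-0.0031  0.0014]
wood [352.9  27.8] 2910 [316   0  81  56]
wood [254.7 287.9] 3328 [233 245  45  87]
white [ 71.6 180.9] 12108 [  0  75 135 176]
white [254.5 112.4] 1220 [231 100  49  32]
white [255.2 195. ] 9297 [199 142 113 108]
white [336.1 224.4] 1969 [311 199  55  67]
white [390.8 224.9] 1563 [366 201  53  65]
white [483.2 291.6] 917 [459 257  51  73]
```

Run:
```python
from h import *
from plant import manip
d=load("w10");s=manip.sense();T=tool_T(s)
a=np.linspace(0,2*np.pi,90)
for th in (-.06,-.03,0,.03,.06):
    P=np.vstack([np.c_[46+18*np.cos(a),18*np.sin(a),np.full(90,z)] for z in(-34.5,45.5)])-[0,0,6]
    P=P@R.from_euler("y",th).as_matrix().T+[0,0,6]
    q=proj(d,P@T[:3,:3].T+T[:3,3]);t=q[:90]
    print(th,"top bbox",t.min(0).round(),np.ptp(t,0).round(),"all",q.min(0).round(),np.ptp(q,0).round())
```

```text
-0.06 top bbox [194. 132.] [115. 112.] all [194. 126.] [115. 118.]
-0.03 top bbox [193. 136.] [116. 112.] all [193. 124.] [116. 124.]
0 top bbox [192. 141.] [117. 111.] all [192. 122.] [117. 130.]
0.03 top bbox [191. 146.] [119. 111.] all [191. 120.] [119. 137.]
0.06 top bbox [191. 152.] [120. 110.] all [191. 118.] [120. 143.]
```

>>> play_rows:
  rows: [0.1, -0.6, 0, 0, 0, 0, -1, 0.15, -1, 0, 0, 0, 0, -1, 0.15, -1, 0, 0, 0, 0, -1, 0.15, -1, 0, 0, 0, 0, -1, 0.15, -1, 0, 0, 0, 0, -1, 0.15, -1, 0, 0, 0, 0, -1, 0.15, -1, 0, 0, 0, 0, -1, 0.15, -1, 0, 0, 0, 0, -1, 0.1, -0.5, 0, 0, 0, 0, -1, 0.1, -0.3, 0, 0, 0, 0.5, -1, 0, 0, 0, 0, 0, 0.7, -1, 0, 0, 0, 0, 0, 0.45, -1]

```text
time: 34.6
tcp_pos: [589.0, 71.7, 195.9]
orientation: [0.999, -0.035, -0.003, 0.001]
contact_force: [0.0, -1.1, -1.9]
opening: 19.0
grip_force: 59.0
```

>>> play_rows:
  rows: [0, 0, 0, 0, 0, 0, -1, 0, 0, 0, 0, 0, 0, -1]

```text
time: 34.8
tcp_pos: [589.8, 70.4, 197.1]
orientation: [0.999, -0.035, -0.002, 0.001]
contact_force: [0.0, -0.8, -2.7]
opening: 18.6
grip_force: 59.0
```

Run:
```python
from h import *
t=tr(SH,[17,81.,0])[0];go(t[0],t[1],170,-.071)
```

```text
t 34.8 tcp [589.8  70.4 197.1] yaw -0.07 open 18.6 F [ 0.  -0.8 -2.7] | shift [ 0.   -0.03  0.68] turn 0.01
 tilt [-0.0038 -0.0011]
```

Positioned above pin 1. Lowering until just above it, then a firm knock.

>>> play_rows:
  rows: [0, -0.03, 0.4, 0, 0, 0, -1, 0, 0, 0.3, 0, 0, 0, -1, 0, 0, 0, 0, 0, 0, -1]

```text
time: 35.1
tcp_pos: [588.6, 71.7, 167.5]
orientation: [0.999, -0.035, -0.003, 0.001]
contact_force: [-1.4, 0.7, -1.0]
opening: 19.1
grip_force: 59.0
```

>>> play_rows:
  rows: [0, 0, 0.25, 0, 0, 0, -1, 0, 0, 0.25, 0, 0, 0, -1]

```text
time: 35.3
tcp_pos: [591.9, 71.9, 151.2]
orientation: [0.999, -0.035, 0.001, -0.0]
contact_force: [-7.8, -0.4, 21.8]
opening: 19.2
grip_force: 63.0
```

>>> play_rows:
  rows: [0, 0, 0, 0, 0, 0, -1]

```text
time: 35.4
tcp_pos: [591.4, 72.0, 150.9]
orientation: [0.999, -0.035, 0.0, -0.0]
contact_force: [-0.3, -0.8, -0.6]
opening: 19.5
grip_force: 60.1
```

>>> play_rows:
  rows: [0, 0, -0.5, 0, 0, 0, -1, 0, 0, -0.6, 0, 0, 0, -1, -0.02, 0.6, 0, 0, 0, 0, -1, 0, 0.8, 0, 0, 0, 0, -1, 0, 0.6, 0, 0, 0, 0, -1, 0, 0, 0, 0, 0, 0, -1, 0, 0, 0, 0, 0, 0, -1]

```text
time: 36.1
tcp_pos: [584.6, -8.6, 194.6]
orientation: [0.999, -0.036, -0.0, -0.0]
contact_force: [-0.3, 0.9, -1.7]
opening: 19.3
grip_force: 59.6
```

Run:
```python
from h import *
t=tr(SH,[17,1.,0])[0];go(t[0],t[1],168,-.071)
d=snap("wrist","w11");e=load("w10")
b,l=blobs(d,(0,0,190),(180,40,255),600)
for c,a,s in b:print("white",c.round(1),a,s)
```

```text
t 36.1 tcp [584.6  -8.6 194.6] yaw -0.073 open 19.3 F [-0.3  0.9 -1.7] | shift [-0.01 -0.01  0.66] turn -0.02
 tilt [-0.0001  0.0003]
white [255.2  97.6] 1396 [116  93 279  13]
white [456.4 189.2] 3931 [433 118  42 165]
white [263.8 209. ] 24128 [109 135 293 139]
```

>>> play_rows:
  rows: [-0.01, 0, 0.35, 0, 0, 0, -1, 0, 0, 0.3, 0, 0, 0, -1, 0, 0, 0, 0, 0, 0, -1]

```text
time: 36.45
tcp_pos: [582.0, -6.5, 165.7]
orientation: [0.999, -0.034, -0.003, 0.0]
contact_force: [-0.2, 0.4, -3.0]
opening: 19.0
grip_force: 59.6
```

>>> play_rows:
  rows: [0, 0, 0.25, 0, 0, 0, -1, 0, 0, 0.25, 0, 0, 0, -1]

```text
time: 36.65
tcp_pos: [584.8, -7.5, 149.1]
orientation: [0.999, -0.035, 0.0, -0.0]
contact_force: [-14.1, 1.2, 26.9]
opening: 19.1
grip_force: 64.2
```

>>> play_rows:
  rows: [0, 0, 0, 0, 0, 0, -1]

```text
time: 36.75
tcp_pos: [584.3, -7.5, 148.9]
orientation: [0.999, -0.035, -0.0, -0.0]
contact_force: [-1.5, 0.4, 1.4]
opening: 19.0
grip_force: 61.1
```

>>> play_rows:
  rows: [0, 0, -0.5, 0, 0, 0, -1, 0, 0, -0.75, 0, 0, 0, -1, -0.09, 0.6, 0, 0, 0, 0, -1, 0, 1, 0, 0, 0, 0, -1, 0, 1, 0, 0, 0, 0, -1, 0, 1, 0, 0, 0, 0, -1, 0, 1, 0, 0, 0, 0, -1, 0, 1, 0, 0, 0, 0, -1, 0, 0.6, 0, 0, 0, -0.4, -1, 0, 0.35, 0, 0, 0, -0.7, -1, 0, 0, 0, 0, 0, -0.56, -1, 0, 0, 0, 0, 0, 0, -1]

```text
time: 37.95
tcp_pos: [562.3, -270.0, 198.2]
orientation: [0.999, 0.036, -0.0, 0.0]
contact_force: [0.4, 0.4, -2.0]
opening: 19.1
grip_force: 60.5
```

>>> play_rows:
  rows: [0, 0, 0, 0, 0, 0, -1, 0, 0, 0, 0, 0, 0, -1]

```text
time: 38.15
tcp_pos: [563.0, -268.0, 198.6]
orientation: [0.999, 0.037, -0.0, -0.0]
contact_force: [-0.5, 1.3, -2.4]
opening: 19.0
grip_force: 60.5
```

Run:
```python
from h import *
go(562.2,-268.4,60,.073)
d=snap("wrist","w12");e=snap("side","s12")
a=cv2.resize(d["frame"],(512,384));b=crop(e,215,140,345,268,3)[:, :]
m=np.zeros((400+200,800,3),np.uint8);m[:384,:512]=a
c=crop(e,255,150,350,215,3);m[390:390+195,:285]=c
c2=crop(e,300,60,400,250,2.8);h,w=c2.shape[:2];m[:h,515:515+w]=c2[:,:285] if w>285 else c2
cv2.imwrite("pics/m12.png",m)
b,l=blobs(d,(0,0,190),(180,40,255),600)
for q,ar,s in b:print("white",q.round(1),ar,s)
```

```text
t 38.1 tcp [ 563.  -268.   198.6] yaw 0.075 open 19.0 F [-0.5  1.3 -2.4] | shift [-0.02  0.01  3.46] turn 0.02
 tilt [-0.0004  0.0005]
white [254.4 111.5] 990 [231 101  49  27]
white [ 71.7 186.5] 11625 [  0 104 130 148]
white [255.6 206.5] 8970 [197 157 116  98]
white [335.9 226.2] 1960 [310 201  56  67]
white [390.5 226.6] 1557 [365 202  53  65]
white [482.5 293. ] 908 [459 259  51  72]
```

View pics/m12.png

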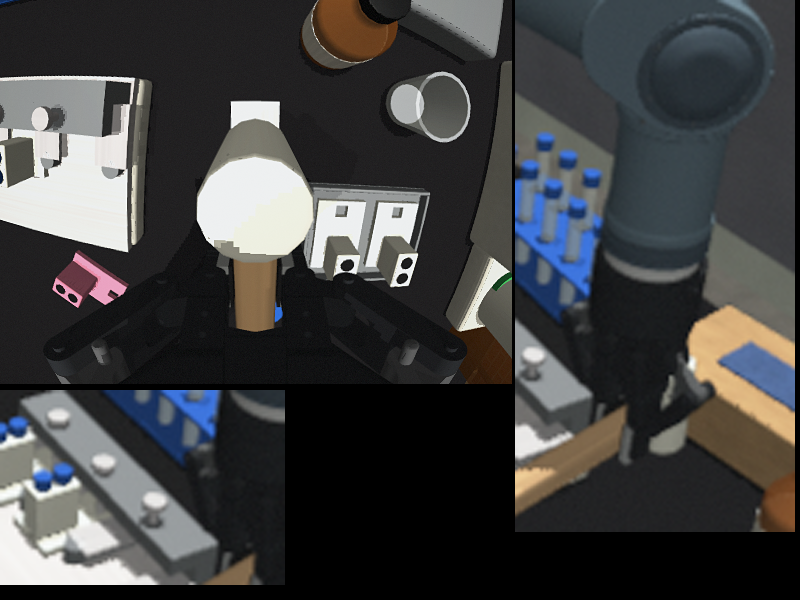

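Pins 1 and 2 sit low on the bridge and pin 3 is still up. The mallet has pitched about 0.085 rad head-up in the grip. I'll check the pin heights numerically.

Run:
```python
from h import *
e=load("s12")
for y in(80,0,-80):print(y,"up",proj(e,tr(SH,[63,y,120]))[0].round(1),"down",proj(e,tr(SH,[63,y,107]))[0].round(1))
print("seen (274.3,159) (289.7,174.3) (306.3,186.7)")
```

```text
80 up [274.1 153.7] down [273.9 157.6]
0 up [289.5 168.9] down [289.2 172.9]
-80 up [306.4 185.7] down [306.  189.8]
seen (274.3,159) (289.7,174.3) (306.3,186.7)
```

>>> play_rows:
  rows: [0, 0, 0.3, 0, -0.5, 0, -1, 0, 0, 0.7, 0, -0.45, 0, -1, 0, 0, 0.7, 0, 0, 0, -1, 0, 0, 0.7, 0, 0, 0, -1, 0, 0, 0.5, 0, 0, 0, -1, 0, 0, 0, 0, 0, 0, -1, 0, 0, 0, 0, 0, 0, -1]

```text
time: 38.95
tcp_pos: [555.6, -269.2, 83.5]
orientation: [0.998, 0.037, -0.041, 0.002]
contact_force: [0.7, 0.8, -1.3]
opening: 19.0
grip_force: 60.4
```

```bash
python3 -c "
from h import *;go(562.2,-268.4,52,.073)"
```

```text
t 39.0 tcp [ 555.6 -269.2   83.5] yaw 0.075 open 19.0 F [ 0.7  0.8 -1.3] | shift [ 0.17 -0.01  0.79] turn 0.02
 tilt [-0.0826 -0.0063]
```

Pins 1 and 2 are down and pin 3 is up. Continuing down to the rest, with the x drift corrected.

>>> play_rows:
  rows: [0.2, -0.01, 0.2, 0, 0, 0, -1, 0.02, 0, 0.3, 0, 0, 0, -1, 0, 0, 0.1, 0, 0, 0, -1, 0, 0, 0, 0, 0, 0, -1, 0, 0, 0, 0, 0, 0, -1]

```text
time: 39.45
tcp_pos: [561.8, -268.7, 58.6]
orientation: [0.998, 0.037, -0.042, 0.002]
contact_force: [0.3, -0.1, -2.2]
opening: 19.0
grip_force: 60.4
```

Run:
```python
from h import *
go(562.2,-268.4,52,.073)
e=snap("side","s13");f=load("side0")
# wood handle and head in side view vs start picture
for n,d in(("now",e),("start",f)):
    b,_=blobs(d,(10,80,120),(28,255,255),60)
    for c,a,s in b:
        if 250<c[0]<380 and 230<c[1]<320: print(n,c.round(1),a,s)
```

```text
t 39.5 tcp [ 561.8 -268.7   58.6] yaw 0.074 open 19.0 F [ 0.3 -0.1 -2.2] | shift [ 0.01 -0.01  0.16] turn 0.01
 tilt [-0.083  -0.0061]
now [303.7 273.2] 486 [279 254  52  39]
start [307.3 275.1] 473 [279 251  62  44]
```

>>> play_rows:
  rows: [0.01, 0, 0.1, 0, 0, 0, -1, 0, 0, 0, 0, 0, 0, -1]

```text
time: 39.7
tcp_pos: [561.9, -268.5, 54.4]
orientation: [0.998, 0.037, -0.042, 0.001]
contact_force: [0.1, 1.2, -2.0]
opening: 19.1
grip_force: 60.4
```

>>> play_rows:
  rows: [0, 0, 0.05, 0, 0, 0, -1, 0, 0, 0, 0, 0, 0, -1]

```text
time: 39.9
tcp_pos: [561.7, -268.5, 52.4]
orientation: [0.998, 0.037, -0.042, 0.001]
contact_force: [-0.1, -0.2, -2.8]
opening: 19.3
grip_force: 60.4
```

>>> play_rows:
  rows: [0, 0, 0.04, 0, 0, 0, -1, 0, 0, 0, 0, 0, 0, -1]

```text
time: 40.1
tcp_pos: [562.0, -268.8, 51.6]
orientation: [0.998, 0.037, -0.041, 0.001]
contact_force: [-0.4, 0.2, -0.2]
opening: 18.8
grip_force: 60.9
```

>>> play_rows:
  rows: [0, 0, 0.02, 0, 0, 0, -1, 0, 0, 0, 0, 0, 0, -0.4, 0, 0, 0, 0, 0, 0, 0.05, 0, 0, 0, 0, 0, 0, 0.05, 0, 0, 0, 0, 0, 0, 0.05, 0, 0, -0.3, 0, 0, 0, 0.05, 0, 0, -0.8, 0, 0, 0, 0.05, 0, 0, -1, 0, 0, 0, 0.05, -0.3, 0, -1, 0, 0.5, 0, 0.05, -0.5, 0, -1, 0, 0.45, 0, 0.05, 0, 0, 0, 0, 0, 0, 0.05, 0, 0, 0, 0, 0, 0, 0.05]

```text
time: 41.3
tcp_pos: [541.9, -271.1, 218.2]
orientation: [0.999, 0.036, 0.002, 0.0]
contact_force: [-1.5, 0.2, -0.6]
opening: 44.5
grip_force: 0.0
```

Run:
```python
from h import *
go(543.9,-270.1,200,.074)
d=snap("wrist","w14");e=snap("side","s14");f=load("side0")
for n,q in(("now",e),("start",f)):
    for lo,hi in(((10,80,120),(28,255,255)),((0,0,150),(180,60,255))):
        for c,a,s in blobs(q,lo,hi,60)[0]:
            if 250<c[0]<380 and 230<c[1]<320: print(n,c.round(1),a,s)
for c,a,s in blobs(d,(0,0,200),(180,40,255),300)[0]:
    if 190<c[0]<320: print("wrist white",c.round(1),a,s)
for c,a,s in blobs(d,(8,60,60),(30,255,255),200)[0]:
    if 190<c[0]<320: print("wood",c.round(1),a,s,onplane(d,[(s[0]+s[2]/2,s[1]+s[3]),(s[0]+s[2]/2,s[1])],58).round(1).tolist())
print("start head top predicted px",proj(d,[608.1,-265.3,86]).round(1),"handle end",proj(d,[420.3,-278.8,58]).round(1))
x,y,w,h=200,80,110,70
g=cv2.medianBlur(cv2.cvtColor(d["frame"],cv2.COLOR_BGR2GRAY),3)
c=cv2.HoughCircles(g,cv2.HOUGH_GRADIENT,1,30,param1=60,param2=14,minRadius=18,maxRadius=28)
print([] if c is None else [q.round(1).tolist() for q in c[0] if 220<q[0]<290 and q[1]<200])
```

```text
t 41.3 tcp [ 541.9 -271.1  218.2] yaw 0.072 open 44.5 F [-1.5  0.2 -0.6] | shift [ 0.05 -0.02  0.46] turn -0.02
 tilt [ 0.0044 -0.0006]
now [307.6 273.6] 534 [279 252  62  44]
now [281.4 238.3] 119 [265 231  34  15]
now [345.7 241.3] 149 [338 236  16  12]
now [341.6 271.8] 202 [327 259  31  25]
now [284.6 303.9] 174 [271 297  29  16]
now [312.8 319.1] 91 [304 311  19  24]
start [307.3 275.1] 473 [279 251  62  44]
start [282.1 238.1] 142 [264 231  38  16]
start [345.6 245. ] 214 [338 235  16  31]
start [311.5 288. ] 724 [269 259  89  54]
wrist white [252.8 116.7] 2858 [230  83  46  85]
wood [253.8 207.4] 2910 [244 133  21 154] [[417.0, -280.6, 58.0], [587.2, -268.2, 58.0]]
start head top predicted px [[252.8 111.6]] handle end [[253.1 284.6]]
[[254.5, 113.5, 20.700000762939453]]
```

The mallet is back on its rest, within about 2 mm of where it started. The pins and empties are as they should be and the robot is clear, so I'm handing in.

```bash
python3 -c "
from plant import manip
print(manip.hand_in())"
```

```text
the job is handed in; nothing more can be done
None
```

The job is handed in, but `hand_in()` gave no verdict. By my camera and force checks, both empties are upright in the tray, both loaded carriers are home in bays 1 and 2 with those pins latched, pin 3 is up, and the mallet is back on its rest within about 2 mm.

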